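Fetch the salt pot from behind the canister and the mill

ROBOT

A 6-joint arm with a two-finger parallel gripper is mounted at the origin on the work surface. World frame = base frame: x ahead of the robot, y to its left, z up, the work surface at z = 0. Lengths are in mm, angles in rad, forces in N, time in s.
With the tool pointing down it reaches from about 325 to 875 mm from the base axis. Payload 4.4 kg.
Tool frame: the origin (TCP) lies at the very end of the fingers, on their centre line; the grasp point (between the pads) lies 19 mm behind it; z points along the fingers, y is the direction in which the jaws open and shut (so a half turn about z gives the same grasp; the last joint's range is limited). The gripper opens to 85 mm and grips with 20 to 120 N. Pads are 22 mm wide; open, the fingers measure 114 mm over their backs; the gripper's body (76 mm by 85 mm) begins 54 mm behind the grasp point. The pads swing forward as they close: fully open they stand 13 mm farther back than shut.
Start: joints at [-1.26, 0.207, 1.542, -0, 1.393, -0.15], TCP at [255.671, -515.034, 231.282] pointing down, gripper open.
Joint ranges: [-2.73, 2.73], [-0.86, 2.22], [0.23, 2.46], [-1.11, 4.25], [0.08, 2.63], [-2.82, 2.82]. Speed limits (rad/s): [2.79, 2.79, 3.14, 3.14, 3.14, 3.14].

INTERFACE

Orientations are given as a rotation vector (axis times angle).
In Python, from workcell import * gives the robot as it stands.
- The arm moves only by the tool jog_arm, never from a script. Its argument "deltas" is a list of rows, each a list of 3 entries, a list of its own where there are three numbers: the shift along the tool's x, y, z in m, then the turn about the tool's z in rad, then the finger opening in m, from 0 to 0.0854. In form: [[[tx, ty, tz], roll, fingers], ...]. A call has exactly 8 rows; each row shifts and turns the pose as measured when the row begins, along the tool's axes as they then stand; what a row does not reach is not made up. A row lasts 1/10 s, in which the tool goes at most 50 mm and 8.59 degrees, less where a joint would pass 70% of its speed; a pose out of reach is approached as far as the arm can. A call with a gripper value outside its range is refused whole. The fingers move at their own pace and stop on an object; the grip force is fixed at half the most. Time passes only in rows, so rows that do not move let the fingers close, or fill a call up. It gives the time, the measured TCP pose, the force and the opening at its end, in the units of the state.
- read_state(): the state, without advancing time (a new reading comes with each control period).
- camera(name): name is "side" or "top"; returns a dict with "pixels" (400x640x3 uint8, blue, green, red), "depth" (400x640 float32, mm along the optical axis (not along the pixel's ray), 0 where there is no reading), "fx", "fy", "cx", "cy" (pixels), "cam_to_world" (4x4, takes a point from camera to world coordinates). Camera axes: x right, y down, z forward; pixel columns grow to the right and rows downward; lengths in mm; the calibration is good to about 2 mm. A picture is of the moment at which its call begins.
- hand_in(): hands the job in, once; it reports no verdict.
The state is a dict: "time_s": time; "joints": joint angles; "qd": joint speeds; "joint_torque": joint torques, N m; "ee_pos": TCP position; "eef_rot": TCP orientation; "ft_force": force on the tool from outside, world axes, zero at the start; "torque": the same for the moment, N m; "width": opening from 0.0 (shut) to 1.0 (fully open).
Only numpy, scipy, OpenCV 4.12 (cv2) and the standard library are available. Lean on these libraries where they do the work, as an engineer would, in place of code of your own. Each camera call takes 0.05 s, during which the arm holds its last target.

TASK

The little salt pot at the back of the tray is boxed in by the canister and the pepper mill: first stand both of these on the chopping board, then set the pot upright in the middle of the kitchen scale's round plate, and only then put the canister and the mill back, each exactly where it stood in the tray at the start. Keep all three upright, set them down rather than drop them, and leave the bowl, spoon and scraper alone.

Things in the scene. Friction and masses are not known exactly. Their poses are not given: they have to be found in the camera images.
- canister: Steel canister, loose, about 0.35 kg: an upright cylinder 60 mm in diameter and 120 mm tall with a toggle clasp (18 mm wide, standing out 9 mm, 63 to 114 mm up) on its -x side. Origin: centre of the underside, z up. The wall is plain and straight from 5 to 100 mm up; hold it across its y axis (clear of the clasp), for example 85 mm up. It stands at the front left or front right of the tray, clasp roughly towards the tray's front.
- mill: Pale wooden pepper mill, loose, about 0.26 kg, turned and round, 132 mm tall with a small steel nut on top: foot 54 mm in diameter, straight neck 40 mm in diameter from 66 to 104 mm up, head 46 mm in diameter from 110 to 122 mm up. Origin: centre of the underside, z up. Hold it by the neck, for example 90 mm up. It stands beside the canister (centres about 100 mm apart), on the tray's other front place.
- salt_pot: Small white ceramic salt pot with a flat cork lid fixed on, loose, about 0.2 kg: cylinder 44 mm in diameter, 49 mm tall. Origin: centre of the underside, z up. Stands in the tray behind (tray +x) the gap between canister and mill, only a few millimetres from them, so that a gripper cannot come down on it until they are gone.
- tray: Dark wooden tray, fixed: 156 mm (x) by 214 mm (y), floor 8 mm thick, rim 22 mm above the worktop and 8 mm thick. Origin: centre of the underside on the worktop; -x is its front (towards the robot), y runs along its length. Canister and mill stand near x = -16 mm, y = +51 and -51 mm; the pot near x = 32 mm, y = 0 (each within about 10 mm).
- board: Plain pale wooden chopping board, fixed: 210 mm (x) by 140 mm (y), top 16 mm above the worktop, with a short dark slot-shaped inlay near its -x end. Origin: centre of the underside on the worktop. It lies to the left or the right of the tray; it is the side area for canister and mill, anywhere on it.
- scale: Grey kitchen scale with a round steel plate, fixed, on the other side of the tray from the board: housing 180 mm (x, from -110 to +70) by 140 mm (y), 20 mm high; plate 116 mm in diameter, its top rigid, flat and 30 mm above the worktop. Origin: under the centre of the plate, at worktop height.
- bowl: White ceramic bowl, loose bystander, rim 150 mm in diameter, 62 mm tall, origin under its centre. Leave alone.
- spoon: Wooden spoon, loose bystander, 250 mm long, lying flat along its x axis. Leave alone.
- scraper: Plastic scraper, black handle and white blade, loose bystander, 235 mm long, lying flat along its x axis. Leave alone.
Mind the look-alikes: they are no part of the job. Leave any purple or red look-alike of the mill alone.

How it is judged (in metres and radians):
On the way, in this order (a step that is already met when the one before it is completed fails the run):
1. canister and mill both stand upright on the chopping board, let go, the salt pot still in its place in the tray (within 20 mm) (x of canister in the frame of board between -0.1 and 0.1 m and y of canister in the frame of board between -0.065 and 0.065 m and z of canister in the frame of board between 0.011 and 0.021 m and contact force between the fingers and canister below 0.3 N and linear speed of each of canister, mill below 0.03 m/s and angle between each of canister, mill's own z axis and vertical below 0.1 rad and x of mill in the frame of board between -0.1 and 0.1 m and y of mill in the frame of board between -0.065 and 0.065 m and z of mill in the frame of board between 0.011 and 0.021 m and contact force between the fingers and mill below 0.3 N and distance of salt_pot from where it was at the start of the episode below 0.02 m), for 0.2 s.
2. the salt pot stands upright in the middle of the scale's plate (within 15 mm), let go, canister and mill still on the board (horizontal distance between salt_pot and scale below 0.015 m and z of salt_pot in the frame of scale between 0.025 and 0.035 m and contact force between the fingers and salt_pot below 0.3 N and linear speed of each of salt_pot, canister, mill below 0.03 m/s and angle between each of salt_pot, canister, mill's own z axis and vertical below 0.1 rad and x of canister in the frame of board between -0.1 and 0.1 m and y of canister in the frame of board between -0.065 and 0.065 m and z of canister in the frame of board between 0.011 and 0.021 m and contact force between the fingers and canister below 0.3 N and x of mill in the frame of board between -0.1 and 0.1 m and y of mill in the frame of board between -0.065 and 0.065 m and z of mill in the frame of board between 0.011 and 0.021 m and contact force between the fingers and mill below 0.3 N), for 0.2 s.
At the end, for the whole second after the job is handed in: The salt pot stands upright on the scale's plate with its centre within 15 mm of the plate's centre; canister and mill stand upright in the tray, each within 15 mm of where it stood at the start (which way they are turned does not matter); all three let go and at rest (horizontal distance between salt_pot and scale below 0.015 m and z of salt_pot in the frame of scale between 0.025 and 0.035 m and contact force between the fingers and salt_pot below 0.3 N and linear speed of each of salt_pot, canister, mill below 0.03 m/s and angle between each of salt_pot, canister, mill's own z axis and vertical below 0.1 rad and distance of each of canister, mill from where it was at the start of the episode below 0.015 m and contact force between the fingers and canister below 0.3 N and contact force between the fingers and mill below 0.3 N); the robot touches nothing.
It fails at once if canister, mill or salt pot is tipped over (more than about 30 degrees) (angle between any of canister, mill, salt_pot's own z axis and vertical above 0.52 rad).
It fails at once if canister, mill or salt pot is dropped (moves faster than 0.7 m/s with no finger on it, a fall of about 25 mm) ((linear speed of canister above 0.7 m/s and contact force between the fingers and canister below 0.01 N) or (linear speed of mill above 0.7 m/s and contact force between the fingers and mill below 0.01 N) or (linear speed of salt_pot above 0.7 m/s and contact force between the fingers and salt_pot below 0.01 N)).
It fails at once if bowl, spoon or scraper is shifted by more than 20 mm (distance of any of bowl, spoon, scraper from where it was at the start of the episode above 0.02 m).
It also fails if it takes over 125 s, if anything falls off the work surface, if the arm or the gripper's body presses on something with over 40 N, if the wrist force passes 120 N, or if a joint passes its speed limit or range.

## Working session

There is one attempt and no reset: what is moved stays moved. The work goes in short steps, Python scripts to look and compute and a tool call to move; the robot and the scene stay as the last step left them, time stands still between calls to the robot, and variables do not carry over. Pictures are saved under pics/ and viewed, and the job is handed in when it is done.

Besides the shell and the picture viewer there is one more tool, called in YAML: its name, and indented under it one key for each argument. jog_arm: Moves the arm, as the interface text tells. Its arguments: {"type":"object","properties":{"deltas":{"type":"array","items":{"type":"array"}}},"required":["deltas"]}

```bash
ls; mkdir -p pics; python3 - <<'E'
from workcell import *
import cv2,numpy as np
s=read_state();print({k:np.round(v,3).tolist() for k,v in s.items()})
for n in("top","side"):
    c=camera(n);cv2.imwrite(f"pics/{n}0.png",c["pixels"]);np.savez(f"{n}0.npz",**c)
    print(n,c["fx"],c["cx"],c["cy"],np.round(c["cam_to_world"],3))
E
```

```text
pics
{'time_s': 0.0, 'joints': [-1.26, 0.207, 1.543, -0.0, 1.394, -0.15], 'qd': [0.001, -0.001, 0.001, 0.001, -0.001, -0.001], 'joint_torque': [0.0, -38.303, -29.16, -0.0, 0.01, -0.0], 'ee_pos': [255.428, -514.287, 230.12], 'eef_rot': [-3.056, -0.717, 0.0], 'ft_force': [0.132, -0.353, -0.054], 'torque': [0.021, -0.028, 0.03], 'width': 1.0}
top 444.20441057655034 325.8185904833255 197.0263340679682 [[ 4.000000e-03 -9.830000e-01  1.840000e-01  3.350690e+02]
 [-1.000000e+00 -2.000000e-03  1.300000e-02 -1.956400e+01]
 [-1.200000e-02 -1.840000e-01 -9.830000e-01  1.282502e+03]
 [ 0.000000e+00  0.000000e+00  0.000000e+00  1.000000e+00]]
side 505.5830980419393 312.6663033748611 198.51650625568092 [[-9.290000e-01 -1.570000e-01  3.350000e-01  1.178720e+02]
 [-3.700000e-01  4.420000e-01 -8.170000e-01  1.093348e+03]
 [-1.900000e-02 -8.830000e-01 -4.690000e-01  6.866530e+02]
 [ 0.000000e+00  0.000000e+00  0.000000e+00  1.000000e+00]]
```

View pics/top0.png

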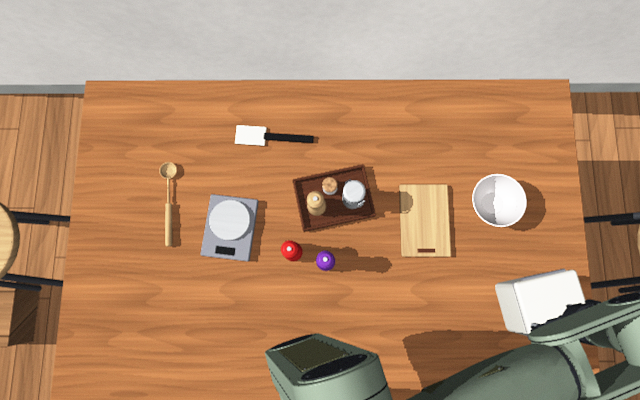

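View pics/side0.png

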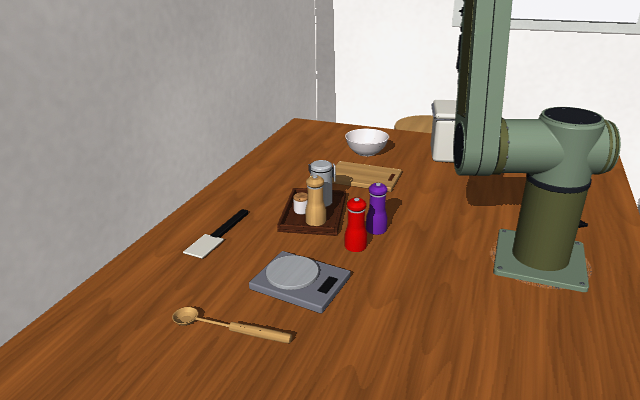

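The top view shows the scale at (230,222), the tray at (335,198) with the mill at (316,204), canister at (354,193) and pot at (330,186), and the board at (426,220). The red and purple look-alikes are at (291,251) and (325,261). Next I'll measure positions from the point cloud.

```bash
cat > h.py <<'E'
import cv2,numpy as np
def cloud(c):
    d=c["depth"].astype(float);v,u=np.indices(d.shape)
    P=np.stack([(u-c["cx"])/c["fx"]*d,(v-c["cy"])/c["fy"]*d,d,np.ones_like(d)],-1)@np.array(c["cam_to_world"]).T
    P=P[...,:3];P[d==0]=np.nan
    return P
def circ(xy):
    return cv2.minEnclosingCircle(xy.astype(np.float32))
def band(P,c,r,z0,z1):
    m=(np.hypot(P[...,0]-c[0],P[...,1]-c[1])<r)&(P[...,2]>z0)&(P[...,2]<z1)
    return m
E
python3 - <<'E'
from h import *
c=dict(np.load("top0.npz"));P=cloud(c)
for n,(u,v) in dict(scale=(230,220),mill=(316,199),can=(354,190),pot=(330,184),board=(426,220),trayfloor=(330,215),red=(291,250),purple=(325,260),table=(150,300),bowl=(500,200)).items(): print(n,np.round(P[v,u],1))
s=dict(np.load("side0.npz"));Q=cloud(s)
for n,(u,v) in dict(table=(150,300),scale=(292,272),mill=(316,210),can=(321,165),pot=(300,205),red=(356,220),purple=(378,200)).items(): print('side',n,np.round(Q[v,u],1))
big=cv2.resize(c["pixels"][130:290,180:480],None,fx=2.6,fy=2.6,interpolation=cv2.INTER_CUBIC);cv2.imwrite("pics/top0z.png",big)
E
```

```text
scale [502.9 269.1  29.9]
mill [544.9  20.8 135.7]
can [571.2 -79.6 125.8]
pot [602.  -15.6  58.9]
board [ 506.8 -291.6   12.5]
trayfloor [521.5 -15.7   6.6]
red [nan nan nan]
purple [386.5  -3.5 130. ]
table [278.3 493.3  -1.2]
bowl [ 567.3 -510.8    3. ]
side table [763.3 440.2   0.8]
side scale [502.9 281.8  30.4]
side mill [538.9  45.4  53.4]
side can [567.7 -68.4 126.9]
side pot [599.9   7.8  37.3]
side red [412.8 108.8  83.8]
side purple [385.4  16.1  95.2]
```

View pics/top0z.png

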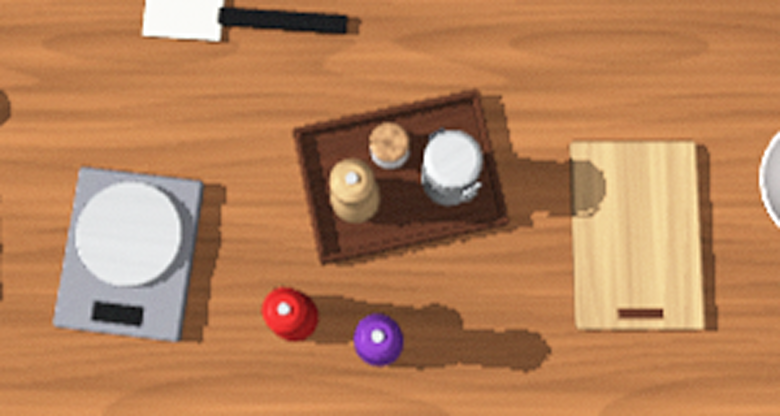

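```bash
python3 - <<'E'
from h import *
T=dict(np.load("top0.npz"));P=cloud(T);S=dict(np.load("side0.npz"));Q=cloud(S)
def rep(n,A,c,r,z0,z1):
    m=band(A,c,r,z0,z1);p=A[m]
    (x,y),R=circ(p[:,:2]) if len(p) else ((0,0),0)
    print(n,len(p),'mec',np.round((x,y,R),1),'mean',np.round(p.mean(0),1))
for nm,A in(("top",P),("side",Q)):
    rep(nm+" can top",A,(570,-78),45,118,140)
    rep(nm+" mill nut",A,(541,25),40,126,145)
    rep(nm+" mill head",A,(541,25),40,108,145)
    rep(nm+" pot top",A,(602,-15),32,52,65)
    rep(nm+" red",A,(412,100),45,110,145)
    rep(nm+" purple",A,(386,0),45,110,145)
# plane-ray back-projection with colour/edges: function
def topx(m,cam,z):
    v,u=np.nonzero(m);M=np.array(cam["cam_to_world"])
    d=np.stack([(u-cam["cx"])/cam["fx"],(v-cam["cy"])/cam["fy"],np.ones(len(u))],-1)@M[:3,:3].T
    t=(z-M[2,3])/d[:,2];return (M[:3,3]+d*t[:,None])[:,:2]
# scale plate: grey bright & unsaturated
for nm,cam,A in(("top",T,P),("side",S,Q)):
    hsv=cv2.cvtColor(cam["pixels"],cv2.COLOR_BGR2HSV)
    m=(np.hypot(A[...,0]-503,A[...,1]-275)<90)&(A[...,2]>25)&(A[...,2]<36)
    xy=A[m];print(nm,'plate h',m.sum(),np.round(circ(xy[:,:2]),1) if 0 else (np.round(circ(xy[:,:2])[0],1),circ(xy[:,:2])[1],xy.mean(0)))
    m=(np.abs(A[...,0]-480)<160)&(np.abs(A[...,1]-272)<110)&(A[...,2]>13)
    print(nm,'scale rect',cv2.minAreaRect(A[m][:,:2].astype(np.float32)))
    m=(np.abs(A[...,0]-500)<160)&(np.abs(A[...,1]+282)<110)&(A[...,2]>8)&(A[...,2]<30)
    print(nm,'board rect',cv2.minAreaRect(A[m][:,:2].astype(np.float32)),A[m][:,2].mean())
    m=(np.abs(A[...,0]-555)<140)&(np.abs(A[...,1]+22)<160)&(A[...,2]>4)&(A[...,2]<27)
    print(nm,'tray rect',cv2.minAreaRect(A[m][:,:2].astype(np.float32)))
E
```

```text
top can top 403 mec [566.2 -79.5  35.8] mean [567.8 -78.1 125.9]
top mill nut 213 mec [545.5  24.4  22.7] mean [544.3  24.7 132.9]
top mill head 227 mec [545.5  24.6  22.8] mean [544.   24.3 132.4]
top pot top 164 mec [601.  -13.1  21.7] mean [600.6 -12.8  55.7]
top red 239 mec [415.   91.7  23. ] mean [414.4  90.9 124.4]
top purple 247 mec [388.4  -1.9  22.7] mean [387.9  -2.1 124.5]
side can top 210 mec [571.6 -77.6  35.8] mean [570.4 -69.3 125.6]
side mill nut 137 mec [548.1  28.4  23.3] mean [545.9  33.6 132.7]
side mill head 228 mec [548.   28.7  23.5] mean [545.2  36.2 126.6]
side pot top 101 mec [605.4 -12.1  23.9] mean [604.6  -7.4  55.8]
side red 209 mec [416.8  96.6  22.2] mean [415.6 102.3 122.4]
side purple 186 mec [392.9   2.1  23.3] mean [389.4   9.5 122.4]
top plate h 1176 (array([491.8, 287.4]), 76.64399719238281, array([502.55230872, 272.65062537,  28.80157003]))
top scale rect ((483.7515563964844, 274.5697326660156), (140.91098022460938, 179.5814971923828), 83.4035415649414)
top board rect ((507.0209655761719, -286.55743408203125), (206.70030212402344, 141.09603881835938), 0.15602326393127441) 15.002494231537566
top tray rect ((554.1022338867188, -22.072128295898438), (278.2770690917969, 319.1081848144531), 0.1507154107093811)
side plate h 1358 (array([507.9, 274.1]), 59.88530731201172, array([505.76634746, 277.78255488,  29.47017775]))
side scale rect ((487.6365966796875, 276.9500732421875), (143.1647491455078, 181.89825439453125), 83.71980285644531)
side board rect ((510.28564453125, -283.05987548828125), (209.33026123046875, 144.6538543701172), 0.21576091647148132) 15.28616374053971
side tray rect ((534.6778564453125, -0.5745086669921875), (229.6083984375, 284.1861572265625), 11.334983825683594)
```

```bash
python3 - <<'E'
from h import *
T=dict(np.load("top0.npz"));P=cloud(T);S=dict(np.load("side0.npz"));Q=cloud(S)
for nm,A in(("top",P),("side",Q)):
    m=band(A,(568,-78),60,60,117);p=A[m];c=np.array((568.5,-78));r=np.hypot(*(p[:,:2]-c).T)
    k=r>31.5;print(nm,len(p),np.round(np.c_[p,r,np.degrees(np.arctan2(p[:,1]-c[1],p[:,0]-c[0]))][k][:25],0).tolist())
cv2.imwrite("pics/a.png",np.hstack([cv2.resize(T["pixels"][170:220,330:380],None,fx=8,fy=8,interpolation=cv2.INTER_CUBIC),cv2.resize(S["pixels"][155:205,290:340],None,fx=8,fy=8,interpolation=cv2.INTER_CUBIC)]))
E
```

```text
top 89 [[591.0, -54.0, 109.0, 33.0, 47.0], [544.0, -99.0, 111.0, 32.0, -139.0], [545.0, -102.0, 109.0, 34.0, -135.0], [542.0, -96.0, 107.0, 32.0, -145.0], [543.0, -105.0, 106.0, 37.0, -134.0], [539.0, -91.0, 111.0, 32.0, -157.0], [539.0, -94.0, 108.0, 33.0, -152.0], [538.0, -96.0, 117.0, 35.0, -150.0], [541.0, -102.0, 100.0, 37.0, -139.0], [539.0, -97.0, 95.0, 35.0, -147.0], [538.0, -100.0, 97.0, 37.0, -144.0], [538.0, -102.0, 101.0, 39.0, -142.0], [535.0, -94.0, 102.0, 37.0, -155.0], [535.0, -97.0, 99.0, 38.0, -150.0], [536.0, -100.0, 93.0, 39.0, -146.0], [539.0, -104.0, 78.0, 39.0, -139.0], [533.0, -91.0, 100.0, 38.0, -160.0], [534.0, -95.0, 92.0, 38.0, -154.0], [535.0, -98.0, 87.0, 39.0, -150.0], [537.0, -101.0, 72.0, 39.0, -143.0], [533.0, -95.0, 77.0, 39.0, -153.0]]
side 271 [[547.0, -107.0, 114.0, 36.0, -127.0], [548.0, -110.0, 109.0, 38.0, -122.0], [606.0, -70.0, 114.0, 39.0, 12.0], [546.0, -104.0, 109.0, 34.0, -130.0], [538.0, -90.0, 116.0, 33.0, -159.0], [605.0, -66.0, 113.0, 38.0, 18.0], [538.0, -91.0, 113.0, 33.0, -157.0], [606.0, -69.0, 109.0, 39.0, 14.0], [596.0, -60.0, 114.0, 33.0, 33.0], [592.0, -56.0, 117.0, 32.0, 44.0], [539.0, -92.0, 109.0, 33.0, -155.0], [599.0, -60.0, 111.0, 36.0, 31.0], [594.0, -54.0, 114.0, 35.0, 43.0], [587.0, -51.0, 116.0, 33.0, 55.0], [538.0, -91.0, 107.0, 33.0, -157.0], [597.0, -53.0, 111.0, 38.0, 41.0], [593.0, -51.0, 113.0, 37.0, 48.0], [591.0, -53.0, 112.0, 34.0, 49.0], [538.0, -89.0, 105.0, 33.0, -161.0], [598.0, -56.0, 107.0, 37.0, 36.0], [595.0, -56.0, 107.0, 35.0, 40.0], [592.0, -56.0, 108.0, 32.0, 43.0], [588.0, -53.0, 110.0, 32.0, 52.0], [583.0, -48.0, 113.0, 33.0, 64.0], [539.0, -92.0, 100.0, 33.0, -154.0]]
```

View pics/a.png

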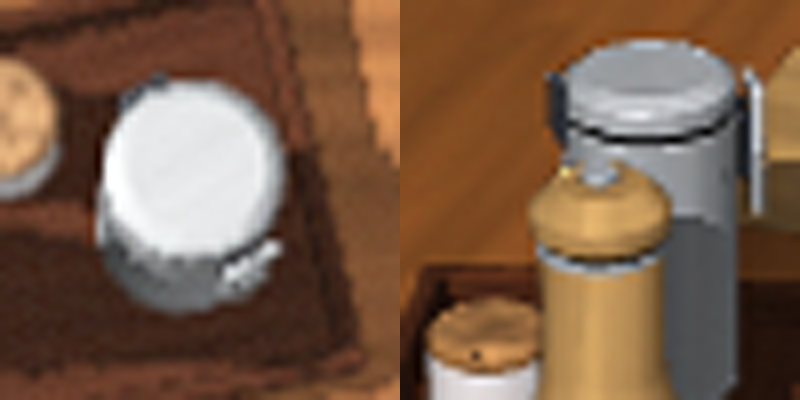

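```bash
cat > d.py <<'E'
import sys
from workcell import *
import numpy as np
from scipy.spatial.transform import Rotation as R
s=read_state();p=np.array(s["ee_pos"]);M=R.from_rotvec(s["eef_rot"]).as_matrix()
print("t",round(s["time_s"],2),"p",p.round(1),"yaw",round(np.degrees(np.arctan2(M[1,0],M[0,0])),2),"tilt z",M[:,2].round(3),"w",round(s["width"],3),"F",np.round(s["ft_force"],1))
a=[float(x) for x in sys.argv[1:]]
for i in range(0,len(a),3):
    d=M.T@(np.array(a[i:i+3])-p);print("to",a[i:i+3],"tool delta mm",d.round(1))
E
python3 d.py 569.5 -77 230 569.5 -77 79 547 26 79
```

```text
t 0.1 p [ 255.5 -514.4  230.2] yaw 26.4 tilt z [-0.001  0.002 -1.   ] w 1.001 F [-1.   1.1 -0.4]
to [569.5, -77.0, 230.0] tool delta mm [ 475.8 -252.1    0.9]
to [569.5, -77.0, 79.0] tool delta mm [ 475.7 -251.8  151.9]
to [547.0, 26.0, 79.0] tool delta mm [ 501.4 -354.   152.1]
```

jog_arm:
  deltas:
    - [[0.04,-0.021,0],0,0.0854]
    - [[0.04,-0.021,0],0,0.0854]
    - [[0.04,-0.021,0],0,0.0854]
    - [[0.04,-0.021,0],0,0.0854]
    - [[0.04,-0.021,0],0,0.0854]
    - [[0.04,-0.021,0],0,0.0854]
    - [[0.04,-0.021,0],0,0.0854]
    - [[0,0,0],-0.1,0.0854]

```text
time_s: 0.9
ee_pos: [445.0, -248.8, 225.9]
eef_rot: [-3.013, -0.861, 0.003]
ft_force: [-0.1, -0.8, -0.5]
width: 1.001
```

```bash
python3 d.py 569.5 -77 180
```

```text
t 0.9 p [ 445.  -248.8  225.9] yaw 31.89 tilt z [-0.004  0.008 -1.   ] w 1.001 F [-0.1 -0.8 -0.5]
to [569.5, -77.0, 180.0] tool delta mm [196.4 -79.8  46.8]
```

jog_arm:
  deltas:
    - [[0.035,-0.014,0],0,0.0854]
    - [[0.035,-0.014,0],0,0.0854]
    - [[0.035,-0.014,0.005],0,0.0854]
    - [[0.035,-0.014,0.005],0,0.0854]
    - [[0.03,-0.013,0.005],0,0.0854]
    - [[0.02,-0.008,0.005],0,0.0854]
    - [[0.006,-0.003,0.005],0,0.0854]
    - [[0,0,0],0,0.0854]

```text
time_s: 1.7
ee_pos: [571.2, -67.3, 196.4]
eef_rot: [-3.008, -0.867, 0.013]
ft_force: [0.5, 0.4, 0.1]
width: 0.998
```

```bash
python3 d.py 569.5 -77 180; python3 - <<'E'
from workcell import *
from h import *
for n in("top","side"):
    c=camera(n);cv2.imwrite(f"pics/{n}1.png",c["pixels"]);np.savez(f"{n}1.npz",**c)
E
```

```text
t 1.7 p [571.2 -67.3 196.4] yaw 32.18 tilt z [-0.011  0.009 -1.   ] w 0.998 F [0.5 0.4 0.1]
to [569.5, -77.0, 180.0] tool delta mm [-6.5  7.5 16.3]
```

View pics/side1.png

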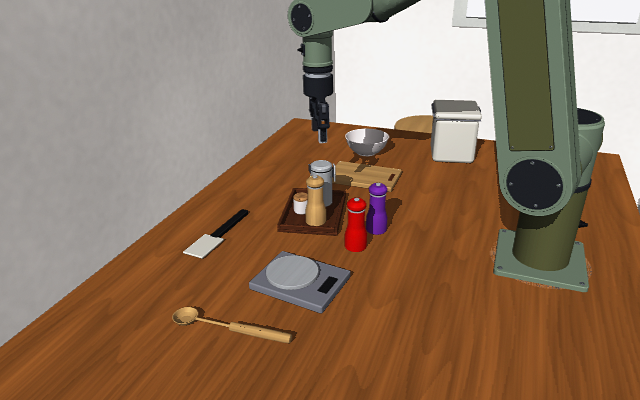

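jog_arm:
  deltas:
    - [[-0.003,0.0035,0],0,0.0854]
    - [[-0.003,0.0035,0.005],0,0.0854]
    - [[0,0,0.01],0,0.0854]
    - [[0,0,0.01],0,0.0854]
    - [[0,0,0.01],0,0.0854]
    - [[0,0,0.01],0,0.0854]
    - [[0,0,0.005],0,0.0854]
    - [[0,0,0],0,0.0854]

```text
time_s: 2.6
ee_pos: [566.8, -82.7, 142.7]
eef_rot: [-3.013, -0.855, 0.013]
ft_force: [-0.1, -0.0, 0.2]
width: 1.002
```

```bash
python3 d.py 569.5 -77 80; python3 - <<'E'
from workcell import *
from h import *
O=[]
for n in("top","side"):
    c=camera(n);np.savez(f"{n}2.npz",**c)
    A=cloud(c);b=(A[...,2]>135)&(A[...,2]<195)&(np.hypot(A[...,0]-570,A[...,1]+77)<90);p=A[b];print(n,len(p),p.mean(0).round(1),p.min(0).round(1),p.max(0).round(1))
    y,x=(190,354) if n=="top" else (150,321)
    O.append(cv2.resize(c["pixels"][y-40:y+40,x-40:x+40],None,fx=5,fy=5,interpolation=cv2.INTER_CUBIC))
cv2.imwrite("pics/b.png",np.hstack(O))
E
```

```text
t 2.6 p [566.8 -82.7 142.7] yaw 31.68 tilt z [-0.011  0.007 -1.   ] w 1.002 F [-0.1 -0.   0.2]
to [569.5, -77.0, 80.0] tool delta mm [ 5.6 -2.7 62.8]
top 7 [531.1 -46.9 173.6] [529.  -51.7 162.2] [534.  -38.8 190.6]
side 178 [560.9 -65.  175. ] [ 532.6 -124.4  135.1] [604.2  10.1 195. ]
```

View pics/b.png

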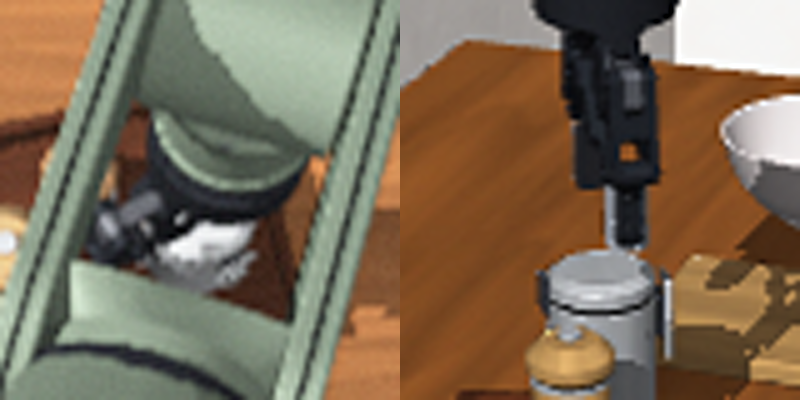

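jog_arm:
  deltas:
    - [[0.004,-0.002,0],0,0.0854]
    - [[0.002,-0.001,0],0,0.0854]
    - [[0,0,0.01],0,0.0854]
    - [[0,0,0.01],0,0.0854]
    - [[0,0,0.01],0,0.0854]
    - [[0,0,0.01],0,0.0854]
    - [[0,0,0.008],0,0.0854]
    - [[0,0,0.005],0,0.0854]

```text
time_s: 3.5
ee_pos: [572.4, -76.2, 88.1]
eef_rot: [-3.015, -0.857, 0.006]
ft_force: [1.2, -0.7, 0.6]
width: 1.004
```

```bash
python3 d.py 569.5 -77 80
```

```text
t 3.5 p [572.4 -76.2  88.1] yaw 31.74 tilt z [-0.005  0.006 -1.   ] w 1.004 F [ 1.2 -0.7  0.6]
to [569.5, -77.0, 80.0] tool delta mm [-2.9 -0.8  8.2]
```

jog_arm:
  deltas:
    - [[-0.002,-0.001,0.004],0,0.0854]
    - [[0,0,0.004],0,0.0854]
    - [[0,0,0],0,0.0854]
    - [[0,0,0],0,0.05]
    - [[0,0,0],0,0.05]
    - [[0,0,0],0,0.05]
    - [[0,0,0],0,0.05]
    - [[0,0,0],0,0.05]

```text
time_s: 4.3
ee_pos: [570.7, -77.3, 79.4]
eef_rot: [-3.017, -0.857, 0.004]
ft_force: [0.9, -0.6, -1.8]
width: 0.689
```

```bash
python3 d.py 569.5 -77 80; python3 - <<'E'
from workcell import *
from h import *
O=[]
for n in("top","side"):
    c=camera(n);np.savez(f"{n}3.npz",**c)
    y,x=(190,354) if n=="top" else (150,321)
    O.append(cv2.resize(c["pixels"][y-40:y+40,x-40:x+40],None,fx=5,fy=5,interpolation=cv2.INTER_CUBIC))
cv2.imwrite("pics/c.png",np.hstack(O))
E
```

```text
t 4.3 p [570.7 -77.3  79.4] yaw 31.72 tilt z [-0.004  0.004 -1.   ] w 0.689 F [ 0.9 -0.6 -1.8]
to [569.5, -77.0, 80.0] tool delta mm [-0.8 -0.9 -0.6]
```

View pics/c.png

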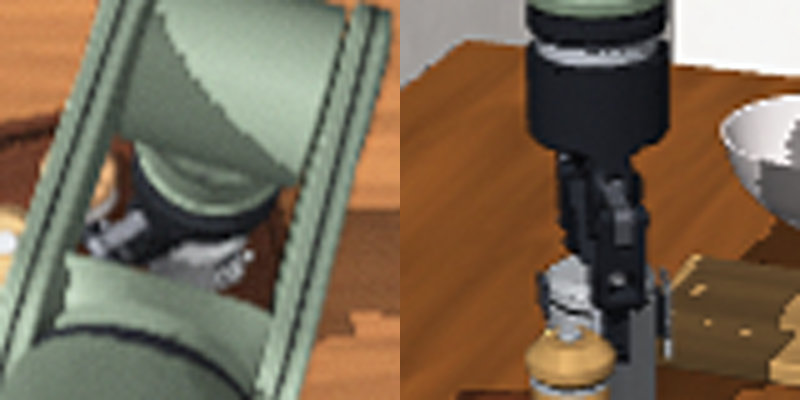

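jog_arm:
  deltas:
    - [[0,0,0],0,0.02]
    - [[0,0,0],0,0.02]
    - [[0,0,-0.005],0,0.02]
    - [[0,0,-0.01],0,0.02]
    - [[0,0,-0.015],0,0.02]
    - [[0,0,-0.015],0,0.02]
    - [[0,0,-0.01],0,0.02]
    - [[0,0,-0.005],0,0.02]

```text
time_s: 5.2
ee_pos: [565.9, -75.5, 138.4]
eef_rot: [-3.01, -0.856, 0.021]
ft_force: [0.7, 0.1, -4.2]
width: 0.688
```

```bash
python3 d.py 555 -285 140
```

```text
t 5.2 p [565.9 -75.5 138.4] yaw 31.74 tilt z [-0.016  0.009 -1.   ] w 0.688 F [ 0.7  0.1 -4.2]
to [555.0, -285.0, 140.0] tool delta mm [-119.5  172.4   -3.3]
```

jog_arm:
  deltas:
    - [[-0.01,0.014,0],0,0.02]
    - [[-0.018,0.026,0],0,0.02]
    - [[-0.022,0.031,0],0,0.02]
    - [[-0.022,0.031,0],0,0.02]
    - [[-0.02,0.03,0],0,0.02]
    - [[-0.015,0.022,0],0,0.02]
    - [[-0.008,0.012,0],0,0.02]
    - [[0,0,0],0,0.02]

```text
time_s: 6.0
ee_pos: [551.7, -287.8, 133.7]
eef_rot: [-3.007, -0.858, 0.028]
ft_force: [0.1, 0.5, -3.5]
width: 0.687
```

```bash
python3 d.py 555 -285 100
```

```text
t 6.0 p [ 551.7 -287.8  133.7] yaw 31.85 tilt z [-0.021  0.009 -1.   ] w 0.687 F [ 0.1  0.5 -3.5]
to [555.0, -285.0, 100.0] tool delta mm [ 4.8  0.  33.7]
```

jog_arm:
  deltas:
    - [[0,0,0.008],0,0.02]
    - [[0,0,0.01],0,0.02]
    - [[0,0,0.01],0,0.02]
    - [[0,0,0.008],0,0.02]
    - [[0,0,0.005],0,0.02]
    - [[0,0,0.002],0,0.02]
    - [[0,0,0],0,0.02]
    - [[0,0,0],0,0.02]

```text
time_s: 6.8
ee_pos: [551.0, -281.4, 87.7]
eef_rot: [-3.0, -0.866, 0.03]
ft_force: [-1.0, 0.5, -5.4]
width: 0.683
```

```bash
python3 d.py 555 -285 87
```

```text
t 6.8 p [ 551.  -281.4   87.7] yaw 32.22 tilt z [-0.024  0.012 -1.   ] w 0.683 F [-1.   0.5 -5.4]
to [555.0, -285.0, 87.0] tool delta mm [1.5 5.2 0.5]
```

jog_arm:
  deltas:
    - [[0,0,0.001],0,0.02]
    - [[0,0,0.001],0,0.02]
    - [[0,0,0],0,0.02]
    - [[0,0,0],0,0.02]
    - [[0,0,0],0,0.02]
    - [[0,0,0],0,0.02]
    - [[0,0,0],0,0.02]
    - [[0,0,0],0,0.02]

```text
time_s: 7.6
ee_pos: [551.2, -281.4, 87.2]
eef_rot: [-3.001, -0.867, 0.03]
ft_force: [-1.2, -0.0, -0.9]
width: 0.688
```

```bash
python3 d.py 555 -285 87;python3 - <<'E'
from workcell import *
from h import *
O=[]
for n in("top","side"):
    c=camera(n);np.savez(f"{n}4.npz",**c)
    y,x=(210,426) if n=="top" else (160,365)
    O.append(cv2.resize(c["pixels"][y-50:y+50,x-50:x+50],None,fx=4,fy=4,interpolation=cv2.INTER_CUBIC))
cv2.imwrite("pics/d.png",np.hstack(O))
E
```

```text
t 7.6 p [ 551.2 -281.4   87.2] yaw 32.24 tilt z [-0.023  0.012 -1.   ] w 0.688 F [-1.2 -0.  -0.9]
to [555.0, -285.0, 87.0] tool delta mm [1.3 5.  0.1]
```

View pics/d.png

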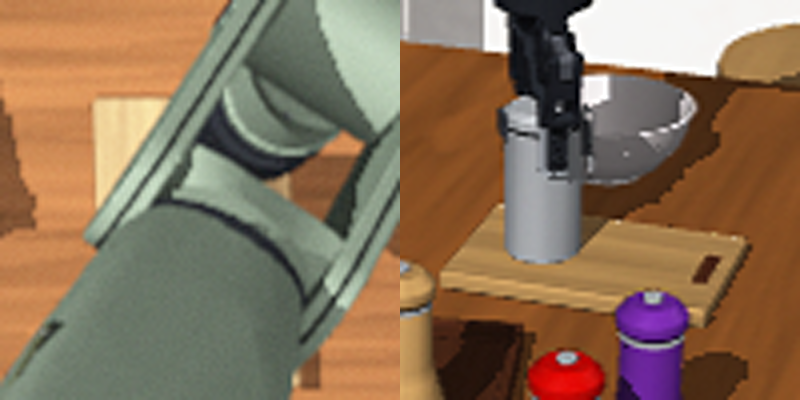

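The canister now stands on the board (side view (565,250)), and the force has dropped to about -1 N. Releasing.

jog_arm:
  deltas:
    - [[0,0,0],0,0.07]
    - [[0,0,0],0,0.0854]
    - [[0,0,0],0,0.0854]
    - [[0,0,0],0,0.0854]
    - [[0,0,-0.01],0,0.0854]
    - [[0,0,-0.02],0,0.0854]
    - [[0,0,-0.03],0,0.0854]
    - [[0,0,-0.03],0,0.0854]

```text
time_s: 8.5
ee_pos: [552.2, -281.6, 177.4]
eef_rot: [-2.997, -0.866, 0.034]
ft_force: [0.3, -0.2, 0.5]
width: 0.999
```

```bash
python3 d.py 547 26 190;python3 - <<'E'
from workcell import *
from h import *
O=[]
for n in("top","side"):
    c=camera(n);np.savez(f"{n}5.npz",**c)
    A=cloud(c);p=A[band(A,(551,-282),45,120,150)];print(n,len(p),circ(p[:,:2]) if len(p) else 0,p.mean(0))
E
```

```text
t 8.5 p [ 552.2 -281.6  177.4] yaw 32.23 tilt z [-0.027  0.015 -1.   ] w 0.999 F [ 0.3 -0.2  0.5]
to [547.0, 26.0, 190.0] tool delta mm [ 159.4 -263.3   -7.8]
top 8 ((548.39501953125, -302.81488037109375), 8.596879005432129) [ 548.93843239 -305.69251992  133.79905385]
side 197 ((550.7827758789062, -281.7146301269531), 36.513790130615234) [ 549.5016473  -270.99220256  131.13156036]
```

jog_arm:
  deltas:
    - [[0.015,-0.025,-0.003],0,0.0854]
    - [[0.025,-0.04,-0.003],0,0.0854]
    - [[0.025,-0.042,-0.002],0,0.0854]
    - [[0.025,-0.042,0],0,0.0854]
    - [[0.025,-0.042,0],0,0.0854]
    - [[0.022,-0.036,0],0,0.0854]
    - [[0.012,-0.02,0],0,0.0854]
    - [[0,0,0],0,0.0854]

```text
time_s: 9.4
ee_pos: [551.2, 12.0, 194.7]
eef_rot: [-3.013, -0.862, 0.012]
ft_force: [0.1, 0.4, -1.0]
width: 0.997
```

```bash
python3 d.py 547 26 150 547 26 79
```

```text
t 9.4 p [551.2  12.  194.7] yaw 31.93 tilt z [-0.01   0.005 -1.   ] w 0.997 F [ 0.1  0.4 -1. ]
to [547.0, 26.0, 150.0] tool delta mm [  4.1 -13.7  44.8]
to [547.0, 26.0, 79.0] tool delta mm [  4.5 -13.  115.8]
```

jog_arm:
  deltas:
    - [[0.002,-0.006,0],0,0.0854]
    - [[0.002,-0.006,0],0,0.0854]
    - [[0,-0.001,0.005],0,0.0854]
    - [[0,0,0.01],0,0.0854]
    - [[0,0,0.01],0,0.0854]
    - [[0,0,0.01],0,0.0854]
    - [[0,0,0.005],0,0.0854]
    - [[0,0,0],0,0.0854]

```text
time_s: 10.2
ee_pos: [546.2, 21.6, 149.3]
eef_rot: [-3.016, -0.854, 0.018]
ft_force: [-0.2, 0.1, 0.2]
width: 1.002
```

```bash
python3 d.py 547 26 79;python3 - <<'E'
from workcell import *
from h import *
O=[]
for n in("top","side"):
    c=camera(n);np.savez(f"{n}6.npz",**c)
    y,x=(200,330) if n=="top" else (180,316)
    A=cloud(c);p=A[band(A,(547,26),32,108,138)];print(n,len(p),circ(p[:,:2]) if len(p) else 0)
    O.append(cv2.resize(c["pixels"][y-50:y+50,x-50:x+50],None,fx=4,fy=4,interpolation=cv2.INTER_CUBIC))
cv2.imwrite("pics/e.png",np.hstack(O))
E
```

```text
t 10.2 p [546.2  21.6 149.3] yaw 31.61 tilt z [-0.013  0.003 -1.   ] w 1.002 F [-0.2  0.1  0.2]
to [547.0, 26.0, 79.0] tool delta mm [ 3.7 -2.6 70.3]
top 57 ((535.566162109375, 21.19763946533203), 19.758520126342773)
side 222 ((547.416748046875, 30.01249885559082), 22.44748306274414)
```

View pics/e.png

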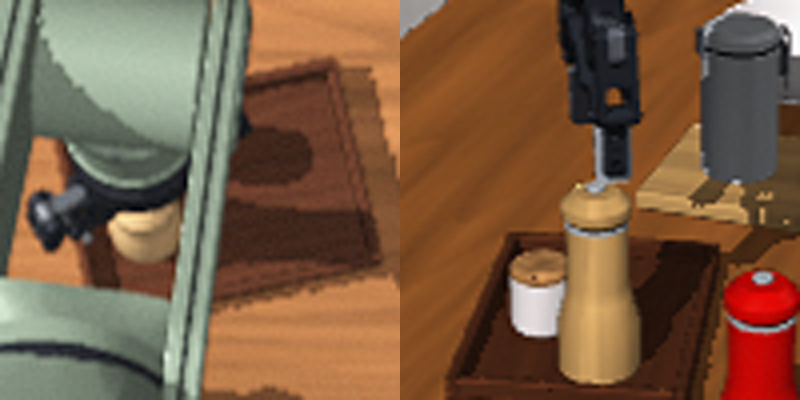

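jog_arm:
  deltas:
    - [[0.003,-0.003,0.005],0,0.0854]
    - [[0.001,-0.002,0.01],0,0.0854]
    - [[0,0,0.01],0,0.0854]
    - [[0,0,0.01],0,0.0854]
    - [[0,0,0.01],0,0.0854]
    - [[0,0,0.01],0,0.0854]
    - [[0,0,0.008],0,0.0854]
    - [[0,0,0.003],0,0.0854]

```text
time_s: 11.1
ee_pos: [547.7, 29.2, 79.5]
eef_rot: [-3.017, -0.855, 0.013]
ft_force: [1.0, 0.5, -0.2]
width: 0.996
```

```bash
python3 d.py 547 28 79
```

```text
t 11.1 p [547.7  29.2  79.5] yaw 31.66 tilt z [-0.009  0.003 -1.   ] w 0.996 F [ 1.   0.5 -0.2]
to [547.0, 28.0, 79.0] tool delta mm [-1.2  0.7  0.5]
```

jog_arm:
  deltas:
    - [[0,0,0],0,0.0854]
    - [[0,0,0],0,0.02]
    - [[0,0,0],0,0.02]
    - [[0,0,0],0,0.02]
    - [[0,0,0],0,0.02]
    - [[0,0,0],0,0.02]
    - [[0,0,0],0,0.02]
    - [[0,0,0],0,0.02]

```text
time_s: 11.9
ee_pos: [548.3, 28.7, 79.8]
eef_rot: [-3.018, -0.855, 0.01]
ft_force: [0.2, -0.2, -1.0]
width: 0.473
```

```bash
python3 d.py 460 -285 150
```

```text
t 11.9 p [548.3  28.7  79.8] yaw 31.64 tilt z [-0.008  0.002 -1.   ] w 0.473 F [ 0.2 -0.2 -1. ]
to [460.0, -285.0, 150.0] tool delta mm [-240.2  220.3  -70.3]
```

jog_arm:
  deltas:
    - [[0,0,-0.003],0,0.02]
    - [[0,0,-0.008],0,0.02]
    - [[0,0,-0.014],0,0.02]
    - [[0,0,-0.016],0,0.02]
    - [[0,0,-0.014],0,0.02]
    - [[0,0,-0.008],0,0.02]
    - [[0,0,-0.004],0,0.02]
    - [[0,0,0],0,0.02]

```text
time_s: 12.7
ee_pos: [547.8, 29.0, 152.6]
eef_rot: [-3.017, -0.855, 0.012]
ft_force: [-0.3, -0.7, -2.9]
width: 0.477
```

```bash
python3 d.py 460 -285 148
```

```text
t 12.7 p [547.8  29.  152.6] yaw 31.66 tilt z [-0.009  0.003 -1.   ] w 0.477 F [-0.3 -0.7 -2.9]
to [460.0, -285.0, 148.0] tool delta mm [-239.6  221.2    4.4]
```

jog_arm:
  deltas:
    - [[-0.012,0.011,0],0,0.02]
    - [[-0.022,0.02,0],0,0.02]
    - [[-0.03,0.028,0],0,0.02]
    - [[-0.03,0.028,0],0,0.02]
    - [[-0.03,0.028,0],0,0.02]
    - [[-0.03,0.028,0],0,0.02]
    - [[-0.022,0.02,0],0,0.02]
    - [[-0.012,0.011,0],0,0.02]

```text
time_s: 13.5
ee_pos: [471.1, -228.0, 147.3]
eef_rot: [-3.011, -0.863, 0.027]
ft_force: [0.9, 1.0, -2.6]
width: 0.478
```

```bash
python3 d.py 460 -285 148
```

```text
t 13.5 p [ 471.1 -228.   147.3] yaw 31.99 tilt z [-0.019  0.004 -1.   ] w 0.478 F [ 0.9  1.  -2.6]
to [460.0, -285.0, 148.0] tool delta mm [-39.6  42.5  -0.8]
```

jog_arm:
  deltas:
    - [[-0.012,0.013,0],0,0.02]
    - [[-0.015,0.015,0],0,0.02]
    - [[-0.01,0.01,0],0,0.02]
    - [[-0.003,0.004,0.005],0,0.02]
    - [[0,0,0.01],0,0.02]
    - [[0,0,0.01],0,0.02]
    - [[0,0,0.01],0,0.02]
    - [[0,0,0.005],0,0.02]

```text
time_s: 14.3
ee_pos: [451.3, -288.3, 99.6]
eef_rot: [-3.006, -0.852, 0.036]
ft_force: [-1.2, 0.8, -3.1]
width: 0.475
```

```bash
python3 d.py 460 -285 88
```

```text
t 14.3 p [ 451.3 -288.3   99.6] yaw 31.67 tilt z [-0.027  0.01  -1.   ] w 0.475 F [-1.2  0.8 -3.1]
to [460.0, -285.0, 88.0] tool delta mm [ 9.3  2.  11.4]
```

jog_arm:
  deltas:
    - [[0.002,0,0.004],0,0.02]
    - [[0.002,0,0.004],0,0.02]
    - [[0,0,0.003],0,0.02]
    - [[0,0,0.001],0,0.02]
    - [[0,0,0.001],0,0.02]
    - [[0,0,0],0,0.02]
    - [[0,0,0],0,0.02]
    - [[0,0,0],0,0.02]

```text
time_s: 15.1
ee_pos: [456.1, -284.5, 87.7]
eef_rot: [-3.005, -0.859, 0.037]
ft_force: [0.5, 0.6, -3.3]
width: 0.476
```

```bash
python3 d.py 460 -285 88
```

```text
t 15.1 p [ 456.1 -284.5   87.7] yaw 31.91 tilt z [-0.027  0.009 -1.   ] w 0.476 F [ 0.5  0.6 -3.3]
to [460.0, -285.0, 88.0] tool delta mm [ 3.   2.5 -0.4]
```

jog_arm:
  deltas:
    - [[0,0,0.001],0,0.02]
    - [[0,0,0.001],0,0.02]
    - [[0,0,0],0,0.02]
    - [[0,0,0],0,0.02]
    - [[0,0,0],0,0.02]
    - [[0,0,0],0,0.02]
    - [[0,0,0],0,0.02]
    - [[0,0,0],0,0.02]

```text
time_s: 15.9
ee_pos: [456.6, -285.1, 87.5]
eef_rot: [-3.005, -0.859, 0.036]
ft_force: [-0.0, 0.3, -0.7]
width: 0.476
```

```bash
python3 d.py 460 -285 88
```

```text
t 15.9 p [ 456.6 -285.1   87.5] yaw 31.9 tilt z [-0.026  0.009 -1.   ] w 0.476 F [-0.   0.3 -0.7]
to [460.0, -285.0, 88.0] tool delta mm [ 2.9  1.7 -0.6]
```

jog_arm:
  deltas:
    - [[0,0,0],0,0.06]
    - [[0,0,0],0,0.0854]
    - [[0,0,0],0,0.0854]
    - [[0,0,0],0,0.0854]
    - [[0,0,0],0,0.0854]
    - [[0,0,-0.01],0,0.0854]
    - [[0,0,-0.03],0,0.0854]
    - [[0,0,-0.03],0,0.0854]

```text
time_s: 16.7
ee_pos: [456.4, -284.1, 156.2]
eef_rot: [-2.999, -0.857, 0.043]
ft_force: [-0.3, -0.6, 0.3]
width: 1.004
```

```bash
python3 d.py 603 -12 190;python3 - <<'E'
from workcell import *
from h import *
O=[]
for n in("top","side"):
    c=camera(n);np.savez(f"{n}7.npz",**c)
    A=cloud(c);p=A[band(A,(456,-285),32,116,150)];print(n,len(p),circ(p[:,:2]) if len(p) else 0)
    p=A[band(A,(603,-12),32,52,65)];print(n,'pot',len(p),circ(p[:,:2]) if len(p) else 0)
    y,x=(210,380) if n=="top" else (170,360)
    O.append(cv2.resize(c["pixels"][y-60:y+60,x-60:x+60],(400,400),interpolation=cv2.INTER_CUBIC))
cv2.imwrite("pics/f.png",np.hstack(O))
E
```

```text
t 16.7 p [ 456.4 -284.1  156.2] yaw 31.9 tilt z [-0.032  0.014 -0.999] w 1.004 F [-0.3 -0.6  0.3]
to [603.0, -12.0, 190.0] tool delta mm [ 267.5 -154.6  -34.7]
top 12 ((434.41387939453125, -294.914306640625), 9.91663646697998)
top pot 158 ((600.6620483398438, -14.176566123962402), 21.407001495361328)
side 160 ((455.2110290527344, -279.1648254394531), 22.56150245666504)
side pot 100 ((605.512939453125, -10.631567001342773), 21.693681716918945)
```

View pics/f.png

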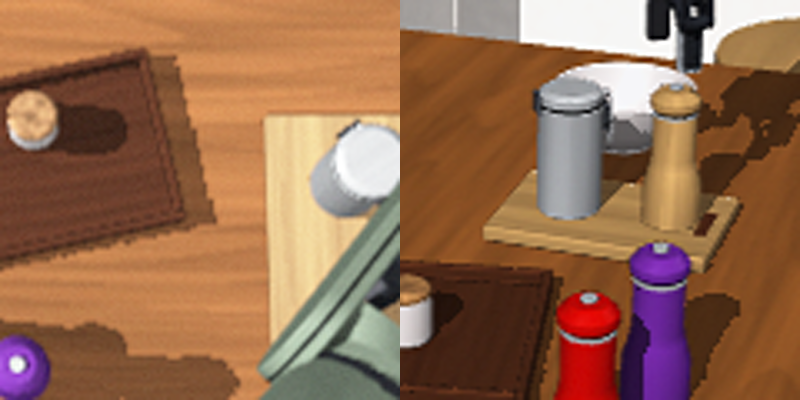

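Canister and mill both stand upright on the board, and the pot hasn't moved. Pot next.

jog_arm:
  deltas:
    - [[0,0,-0.03],0,0.0854]
    - [[0.02,-0.012,-0.01],0,0.0854]
    - [[0.04,-0.023,0],0,0.0854]
    - [[0.042,-0.024,0],0,0.0854]
    - [[0.042,-0.024,0],0,0.0854]
    - [[0.042,-0.024,0],0,0.0854]
    - [[0.042,-0.024,0],0,0.0854]
    - [[0.02,-0.012,0],0,0.0854]

```text
time_s: 17.6
ee_pos: [600.2, -30.6, 202.3]
eef_rot: [-3.017, -0.845, 0.028]
ft_force: [-0.4, -0.2, 0.0]
width: 1.0
```

```bash
python3 d.py 604 -12 120 604 -12 20
```

```text
t 17.6 p [600.2 -30.6 202.3] yaw 31.29 tilt z [-0.02   0.003 -1.   ] w 1.0 F [-0.4 -0.2  0. ]
to [604.0, -12.0, 120.0] tool delta mm [ 14.1 -12.9  82.3]
to [604.0, -12.0, 20.0] tool delta mm [ 15.6 -11.6 182.3]
```

jog_arm:
  deltas:
    - [[0.006,-0.006,0],0,0.0854]
    - [[0.006,-0.006,0.005],0,0.0854]
    - [[0.002,-0.001,0.015],0,0.0854]
    - [[0,0,0.02],0,0.0854]
    - [[0,0,0.02],0,0.0854]
    - [[0,0,0.015],0,0.0854]
    - [[0,0,0.01],0,0.0854]
    - [[0,0,0],0,0.0854]

```text
time_s: 18.4
ee_pos: [598.7, -14.7, 107.4]
eef_rot: [-3.017, -0.84, 0.041]
ft_force: [-0.1, -0.2, -0.3]
width: 1.004
```

```bash
python3 d.py 604 -12 20
```

```text
t 18.4 p [598.7 -14.7 107.4] yaw 31.11 tilt z [-0.028  0.002 -1.   ] w 1.004 F [-0.1 -0.2 -0.3]
to [604.0, -12.0, 20.0] tool delta mm [ 7.9  1.8 87.2]
```

jog_arm:
  deltas:
    - [[0.004,0.001,0.005],0,0.0854]
    - [[0.003,0.001,0.01],0,0.0854]
    - [[0.001,0,0.01],0,0.0854]
    - [[0,0,0.01],0,0.0854]
    - [[0,0,0.01],0,0.0854]
    - [[0,0,0.005],0,0.0854]
    - [[0,0,0],0,0.0854]
    - [[0,0,0],0,0.0854]

```text
time_s: 19.2
ee_pos: [606.9, -13.4, 53.9]
eef_rot: [-3.019, -0.838, 0.038]
ft_force: [0.2, -0.7, 0.7]
width: 0.999
```

```bash
python3 d.py 604 -12 20;python3 - <<'E'
from workcell import *
from h import *
O=[]
for n in("top","side"):
    c=camera(n);np.savez(f"{n}8.npz",**c)
    A=cloud(c)
    p=A[band(A,(603,-12),28,50,65)];print(n,'pot',len(p),circ(p[:,:2]) if len(p) else 0)
    y,x=(200,330) if n=="top" else (190,310)
    O.append(cv2.resize(c["pixels"][y-50:y+50,x-50:x+50],(400,400),interpolation=cv2.INTER_CUBIC))
cv2.imwrite("pics/g.png",np.hstack(O))
E
```

```text
t 19.2 p [606.9 -13.4  53.9] yaw 31.02 tilt z [-0.025  0.001 -1.   ] w 0.999 F [ 0.2 -0.7  0.7]
to [604.0, -12.0, 20.0] tool delta mm [-1.  -2.2 34. ]
top pot 33 ((598.6224975585938, -17.248567581176758), 15.877694129943848)
side pot 49 ((604.7400512695312, -6.662421703338623), 22.063405990600586)
```

View pics/g.png

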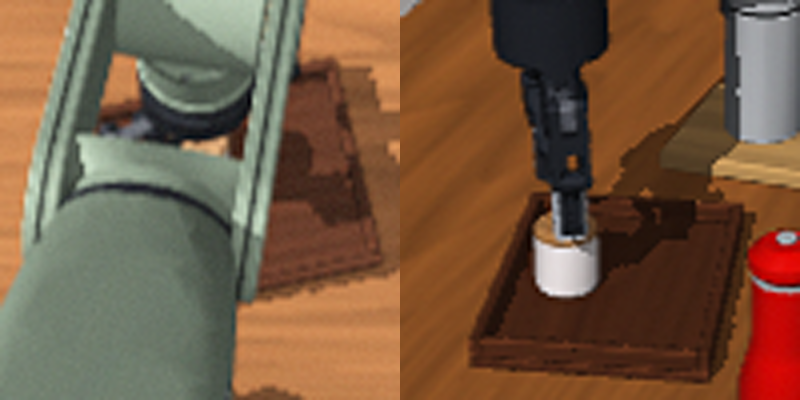

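jog_arm:
  deltas:
    - [[-0.001,-0.001,0.005],0,0.0854]
    - [[-0.001,-0.001,0.008],0,0.0854]
    - [[0,0,0.008],0,0.0854]
    - [[0,0,0.006],0,0.0854]
    - [[0,0,0.004],0,0.0854]
    - [[0,0,0],0,0.0854]
    - [[0,0,0],0,0.02]
    - [[0,0,0],0,0.02]

```text
time_s: 20.1
ee_pos: [603.7, -12.8, 21.2]
eef_rot: [-3.02, -0.838, 0.035]
ft_force: [-0.9, -0.2, -0.6]
width: 0.688
```

```bash
python3 d.py 604 -12 20
```

```text
t 20.1 p [603.7 -12.8  21.2] yaw 31.01 tilt z [-0.024  0.001 -1.   ] w 0.688 F [-0.9 -0.2 -0.6]
to [604.0, -12.0, 20.0] tool delta mm [ 0.7 -0.5  1.2]
```

jog_arm:
  deltas:
    - [[0,0,0],0,0.02]
    - [[0,0,0],0,0.02]
    - [[0,0,0],0,0.02]
    - [[0,0,0],0,0.02]
    - [[0,0,0],0,0.02]
    - [[0,0,-0.004],0,0.02]
    - [[0,0,-0.01],0,0.02]
    - [[0,0,-0.014],0,0.02]

```text
time_s: 20.9
ee_pos: [602.2, -12.6, 48.5]
eef_rot: [-3.018, -0.837, 0.043]
ft_force: [0.5, -0.6, -2.6]
width: 0.496
```

jog_arm:
  deltas:
    - [[0,0,-0.016],0,0.02]
    - [[0,0,-0.016],0,0.02]
    - [[0,0,-0.016],0,0.02]
    - [[0,0,-0.008],0,0.02]
    - [[0,0,0],0,0.02]
    - [[0,0,0],0,0.02]
    - [[0,0,0],0,0.02]
    - [[0,0,0],0,0.02]

```text
time_s: 21.7
ee_pos: [605.7, -12.9, 113.5]
eef_rot: [-3.021, -0.838, 0.033]
ft_force: [-0.1, -0.8, -1.8]
width: 0.493
```

```bash
python3 d.py 506 274 100;python3 - <<'E'
from workcell import *
from h import *
for n in("top","side"):
    c=camera(n);np.savez(f"{n}9.npz",**c);cv2.imwrite(f"pics/{n}9.png",c["pixels"])
    A=cloud(c)
    # pot
    p=A[band(A,(604,-12),33,100,145)];print(n,'pot',len(p),p.mean(0))
    # scale plate by flatness band
    p=A[band(A,(505,274),64,27,36)];print(n,len(p),circ(p[:,:2]),p.mean(0))
    # colour: bright plate
    g=cv2.cvtColor(c["pixels"],cv2.COLOR_BGR2GRAY);hs=cv2.cvtColor(c["pixels"],cv2.COLOR_BGR2HSV)
    m=(hs[...,1]<18)&(g>150)&(np.hypot(A[...,0]-505,A[...,1]-274)<90)
    v,u=np.nonzero(m);print(m.sum(),'px',u.mean(),v.mean())
    (eu,ev),ax,an=cv2.fitEllipse(cv2.convexHull(np.c_[u,v].astype(np.float32)));print('ell',eu,ev,ax)
    M=c["cam_to_world"];d=M[:3,:3]@[(eu-c["cx"])/c["fx"],(ev-c["cy"])/c["fy"],1];print('plate',(M[:3,3]+d*(30-M[2,3])/d[2]).round(1))
E
```

```text
t 21.7 p [605.7 -12.9 113.5] yaw 31.02 tilt z [-0.022  0.    -1.   ] w 0.493 F [-0.1 -0.8 -1.8]
to [506.0, 274.0, 100.0] tool delta mm [  62.6 -297.1   15.8]
top pot 55 [585.28701637 -14.21456789 127.80465409]
top 902 ((503.3517761230469, 272.417236328125), 58.01289749145508) [502.84217745 272.53496371  29.55100547]
2011 px 227.93088015912483 222.1407260069617
ell 229.5544891357422 221.07188415527344 (54.7147216796875, 63.211788177490234)
plate [499.8 270.2  30. ]
side pot 211 [600.22163037   5.32392243 123.14216469]
side 1285 ((507.7167053222656, 275.28826904296875), 60.78043746948242) [506.139196   276.68597671  29.65357882]
1167 px 292.4087403598972 271.9631533847472
ell 291.2481689453125 271.6976318359375 (33.16353225708008, 50.860843658447266)
plate [505.2 280.8  30. ]
```

View pics/side9.png

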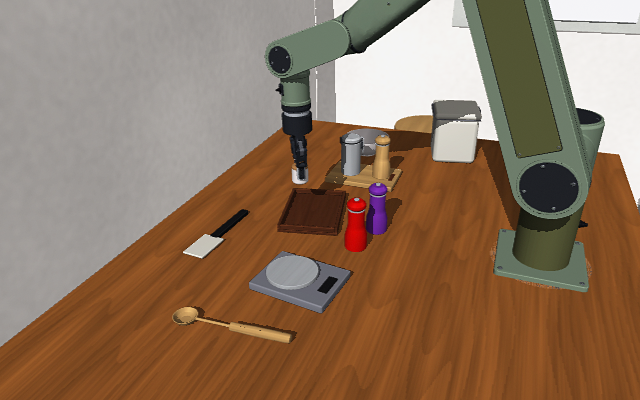

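jog_arm:
  deltas:
    - [[0.004,-0.018,0],0,0.02]
    - [[0.007,-0.032,0],0,0.02]
    - [[0.009,-0.042,0],0,0.02]
    - [[0.009,-0.042,0],0,0.02]
    - [[0.009,-0.042,0],0,0.02]
    - [[0.009,-0.042,0],0,0.02]
    - [[0.007,-0.034,0],0,0.02]
    - [[0.004,-0.018,0],0,0.02]

```text
time_s: 22.6
ee_pos: [508.9, 260.3, 112.3]
eef_rot: [-3.02, -0.828, 0.042]
ft_force: [0.9, -0.9, -2.3]
width: 0.504
```

```bash
python3 d.py 505.5 274.5 100
```

```text
t 22.6 p [508.9 260.3 112.3] yaw 30.67 tilt z [-0.029  0.003 -1.   ] w 0.504 F [ 0.9 -0.9 -2.3]
to [505.5, 274.5, 100.0] tool delta mm [  4.7 -13.8  12.4]
```

jog_arm:
  deltas:
    - [[0.001,-0.004,0.005],0,0.02]
    - [[0.002,-0.004,0.008],0,0.02]
    - [[0.001,-0.002,0.01],0,0.02]
    - [[0,0,0.01],0,0.02]
    - [[0,0,0.008],0,0.02]
    - [[0,0,0.005],0,0.02]
    - [[0,0,0],0,0.02]
    - [[0,0,0],0,0.02]

```text
time_s: 23.4
ee_pos: [502.6, 270.5, 59.2]
eef_rot: [-3.021, -0.828, 0.052]
ft_force: [0.8, 0.8, -1.9]
width: 0.5
```

```bash
python3 d.py 505.5 274.5 43
```

```text
t 23.4 p [502.6 270.5  59.2] yaw 30.68 tilt z [-0.035 -0.    -0.999] w 0.5 F [ 0.8  0.8 -1.9]
to [505.5, 274.5, 43.0] tool delta mm [ 5.  -1.7 16.1]
```

jog_arm:
  deltas:
    - [[0.002,-0.001,0.004],0,0.02]
    - [[0.002,-0.001,0.004],0,0.02]
    - [[0.001,0,0.004],0,0.02]
    - [[0,0,0.002],0,0.02]
    - [[0,0,0.001],0,0.02]
    - [[0,0,0],0,0.02]
    - [[0,0,0],0,0.02]
    - [[0,0,0],0,0.02]

```text
time_s: 24.2
ee_pos: [507.3, 275.5, 44.4]
eef_rot: [-3.021, -0.828, 0.047]
ft_force: [1.3, 1.0, -1.7]
width: 0.501
```

```bash
python3 d.py 505.5 274.5 43; python3 - <<'E'
from workcell import *
from h import *
O=[]
for n in("top","side"):
    c=camera(n);np.savez(f"{n}10.npz",**c)
    A=cloud(c)
    y,x=(220,230) if n=="top" else (260,300)
    O.append(cv2.resize(c["pixels"][y-50:y+50,x-50:x+50],(400,400),interpolation=cv2.INTER_CUBIC))
cv2.imwrite("pics/i.png",np.hstack(O))
E
```

```text
t 24.2 p [507.3 275.5  44.4] yaw 30.65 tilt z [-0.031  0.001 -1.   ] w 0.501 F [ 1.3  1.  -1.7]
to [505.5, 274.5, 43.0] tool delta mm [-2.  -0.1  1.4]
```

View pics/i.png

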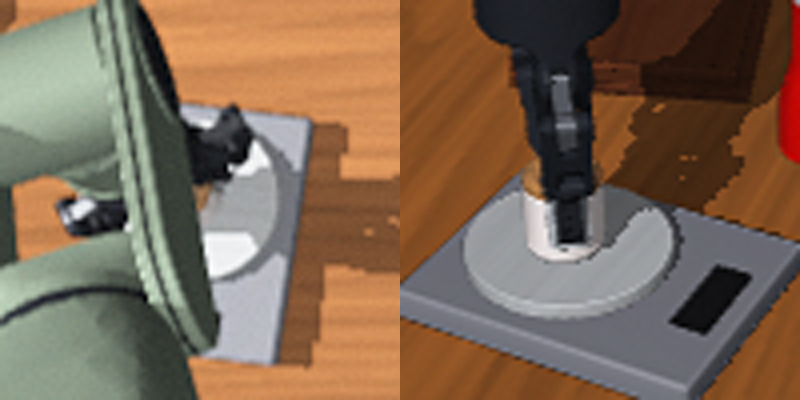

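```bash
python3 - <<'E'
from h import *
from scipy.optimize import least_squares
c=dict(np.load("side10.npz"));A=cloud(c);hs=cv2.cvtColor(c["pixels"],cv2.COLOR_BGR2HSV)
m=band(A,(506,275),30,36,58)&(hs[...,2]>110)
p=A[m];f=lambda q:np.hypot(p[:,0]-q[0],p[:,1]-q[1])-22
r=least_squares(f,(506,275),loss="soft_l1");print(len(p),r.x,np.std(r.fun),p.min(0),p.max(0))
p=A[band(A,(505,274),57,27,33)];print(circ(p[:,:2]))
# plate edges: same at pre-image 
c=dict(np.load("side9.npz"));A=cloud(c);p=A[band(A,(506,276),75,25,36)];print(np.percentile(p,[1,99],axis=0))
c=dict(np.load("side0.npz"));A=cloud(c);m=band(A,(603,-12),30,20,50);p=A[m];r=least_squares(f,(603,-12),loss="soft_l1");print('pot start side',r.x,np.std(r.fun))
E
```

```text
119 [508.04690458 276.08464442] 2.320202539239645 [485.72523107 271.83204114  36.21346054] [526.55526633 304.13992384  57.8491728 ]
((505.0400695800781, 273.9614562988281), 56.951351165771484)
[[451.87332102 219.76736238  25.54608148]
 [561.26170467 329.69719702  32.59993286]]
pot start side [606.57980042 -13.59489258] 2.08084757180727
```

jog_arm:
  deltas:
    - [[-0.001,0,0.001],0,0.02]
    - [[0,0,0.001],0,0.02]
    - [[0,0,0.001],0,0.02]
    - [[0,0,0],0,0.02]
    - [[0,0,0],0,0.02]
    - [[0,0,0],0,0.02]
    - [[0,0,0],0,0.02]
    - [[0,0,0],0,0.02]

```text
time_s: 25.1
ee_pos: [507.3, 275.3, 44.1]
eef_rot: [-3.021, -0.828, 0.043]
ft_force: [-0.3, -0.1, 0.1]
width: 0.493
```

```bash
python3 d.py 505.5 274.5 43
```

```text
t 25.1 p [507.3 275.3  44.1] yaw 30.66 tilt z [-0.029  0.002 -1.   ] w 0.493 F [-0.3 -0.1  0.1]
to [505.5, 274.5, 43.0] tool delta mm [-1.9 -0.2  1.2]
```

jog_arm:
  deltas:
    - [[0,0,0],0,0.055]
    - [[0,0,0],0,0.0854]
    - [[0,0,0],0,0.0854]
    - [[0,0,0],0,0.0854]
    - [[0,0,0],0,0.0854]
    - [[0,0,-0.01],0,0.0854]
    - [[0,0,-0.03],0,0.0854]
    - [[0,0,-0.04],0,0.0854]

```text
time_s: 25.9
ee_pos: [504.9, 273.4, 120.5]
eef_rot: [-3.021, -0.827, 0.066]
ft_force: [0.8, -0.1, -0.5]
width: 1.0
```

jog_arm:
  deltas:
    - [[0,0,-0.04],0,0.0854]
    - [[0,0,-0.03],0,0.0854]
    - [[0,0,0],0,0.0854]
    - [[0,0,0],0,0.0854]
    - [[0,0,0],0,0.0854]
    - [[0,0,0],0,0.0854]
    - [[0,0,0],0,0.0854]
    - [[0,0,0],0,0.0854]

```text
time_s: 26.7
ee_pos: [509.2, 274.0, 198.7]
eef_rot: [-3.021, -0.828, 0.054]
ft_force: [0.3, 0.4, -0.2]
width: 1.0
```

```bash
python3 d.py 551.2 -281.4 190 456.6 -285.1 190; python3 - <<'E'
from workcell import *
from h import *
from scipy.optimize import least_squares
O=[]
for n in("top","side"):
    c=camera(n);np.savez(f"{n}11.npz",**c);cv2.imwrite(f"pics/{n}11.png",c["pixels"])
    A=cloud(c)
    p=A[band(A,(507,275),33,72,90)];print(n,len(p),circ(p[:,:2]),p.mean(0))
    for nm,q,z in(("can",(551,-281),116),("mill",(456,-285),116)):
        p=A[band(A,q,40,z,152)];print(nm,len(p),circ(p[:,:2]) if len(p) else 0)
    y,x=(220,230) if n=="top" else (260,300)
    O.append(cv2.resize(c["pixels"][y-50:y+50,x-50:x+50],(400,400),interpolation=cv2.INTER_CUBIC))
cv2.imwrite("pics/j.png",np.hstack(O))
E
```

```text
t 26.7 p [509.2 274.  198.7] yaw 30.66 tilt z [-0.035 -0.    -0.999] w 1.0 F [ 0.3  0.4 -0.2]
to [551.2, -281.4, 190.0] tool delta mm [-246.7  499.4    7.5]
to [456.6, -285.1, 190.0] tool delta mm [-329.9  454.4   10.9]
top 190 ((503.464111328125, 275.3199157714844), 21.58506965637207) [503.41053369 275.11183248  76.96409517]
can 449 ((547.1527709960938, -282.4917907714844), 35.25160217285156)
mill 255 ((452.5425720214844, -286.5415344238281), 23.221969604492188)
side 207 ((507.46746826171875, 277.4542541503906), 21.82982635498047) [505.78352437 281.10119956  77.436047  ]
can 232 ((551.1762084960938, -281.54925537109375), 36.77457046508789)
mill 164 ((457.9284362792969, -277.82550048828125), 24.814870834350586)
```

View pics/j.png

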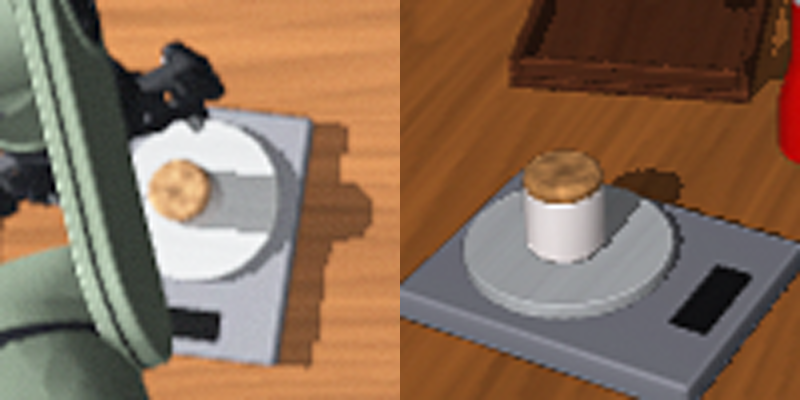

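jog_arm:
  deltas:
    - [[-0.01,0.02,0],0,0.0854]
    - [[-0.02,0.04,0],0,0.0854]
    - [[-0.021,0.043,0],0,0.0854]
    - [[-0.021,0.043,0],0,0.0854]
    - [[-0.021,0.043,0],0,0.0854]
    - [[-0.021,0.043,0],0,0.0854]
    - [[-0.021,0.043,0],0,0.0854]
    - [[-0.021,0.043,0],0,0.0854]

```text
time_s: 27.6
ee_pos: [538.5, -84.4, 195.3]
eef_rot: [-3.013, -0.847, 0.054]
ft_force: [0.9, 0.2, 0.4]
width: 0.998
```

```bash
python3 d.py 551.2 -281.4 190
```

```text
t 27.6 p [538.5 -84.4 195.3] yaw 31.43 tilt z [-0.036  0.001 -0.999] w 0.998 F [0.9 0.2 0.4]
to [551.2, -281.4, 190.0] tool delta mm [-91.7 174.9   4.6]
```

jog_arm:
  deltas:
    - [[-0.021,0.04,0],0,0.0854]
    - [[-0.021,0.04,0],0,0.0854]
    - [[-0.02,0.038,0],0,0.0854]
    - [[-0.016,0.03,0],0,0.0854]
    - [[-0.008,0.016,0],0,0.0854]
    - [[-0.003,0.005,0],0,0.0854]
    - [[0,0,0],0,0.0854]
    - [[0,0,0],0,0.0854]

```text
time_s: 28.4
ee_pos: [548.8, -287.1, 192.2]
eef_rot: [-3.013, -0.835, 0.056]
ft_force: [0.4, 0.7, -0.2]
width: 0.997
```

```bash
python3 d.py 551.2 -281.4 150  551.2 -281.4 87.5
```

```text
t 28.4 p [ 548.8 -287.1  192.2] yaw 31.0 tilt z [-0.038  0.004 -0.999] w 0.997 F [ 0.4  0.7 -0.2]
to [551.2, -281.4, 150.0] tool delta mm [ 6.3 -2.7 42.1]
to [551.2, -281.4, 87.5] tool delta mm [  8.2  -1.2 104.5]
```

jog_arm:
  deltas:
    - [[0.003,-0.001,0.005],0,0.0854]
    - [[0.003,-0.001,0.01],0,0.0854]
    - [[0.001,-0.001,0.01],0,0.0854]
    - [[0,0,0.01],0,0.0854]
    - [[0,0,0.005],0,0.0854]
    - [[0,0,0],0,0.0854]
    - [[0,0,0],0,0.0854]
    - [[0,0,0],0,0.0854]

```text
time_s: 29.2
ee_pos: [551.9, -273.3, 147.1]
eef_rot: [-3.006, -0.845, 0.059]
ft_force: [-0.2, -0.7, 0.5]
width: 1.004
```

```bash
python3 d.py 551.2 -281.4 87.5
```

```text
t 29.2 p [ 551.9 -273.3  147.1] yaw 31.43 tilt z [-0.041  0.007 -0.999] w 1.004 F [-0.2 -0.7  0.5]
to [551.2, -281.4, 87.5] tool delta mm [-2.9  8.2 59.5]
```

jog_arm:
  deltas:
    - [[-0.002,0.004,0],0,0.0854]
    - [[-0.001,0.004,0],0,0.0854]
    - [[0,0,0.005],0,0.0854]
    - [[0,0,0.008],0,0.0854]
    - [[0,0,0.008],0,0.0854]
    - [[0,0,0.005],0,0.0854]
    - [[0,0,0],0,0.0854]
    - [[0,0,0],0,0.0854]

```text
time_s: 30.0
ee_pos: [552.7, -283.4, 119.3]
eef_rot: [-3.008, -0.844, 0.057]
ft_force: [-0.2, 0.2, 0.9]
width: 1.001
```

```bash
python3 d.py 551.2 -281.4 87.5
```

```text
t 30.0 p [ 552.7 -283.4  119.3] yaw 31.36 tilt z [-0.04   0.006 -0.999] w 1.001 F [-0.2  0.2  0.9]
to [551.2, -281.4, 87.5] tool delta mm [ 0.7 -1.6 31.9]
```

jog_arm:
  deltas:
    - [[0,-0.001,0.005],0,0.0854]
    - [[0,0,0.008],0,0.0854]
    - [[0,0,0.008],0,0.0854]
    - [[0,0,0.006],0,0.0854]
    - [[0,0,0.003],0,0.0854]
    - [[0,0,0],0,0.0854]
    - [[0,0,0],0,0.0854]
    - [[0,0,0],0,0.0854]

```text
time_s: 30.8
ee_pos: [550.9, -282.0, 86.6]
eef_rot: [-3.008, -0.844, 0.058]
ft_force: [1.6, 0.6, 0.6]
width: 0.999
```

```bash
python3 d.py 551.2 -281.4 87.5
```

```text
t 30.8 p [ 550.9 -282.    86.6] yaw 31.38 tilt z [-0.04   0.007 -0.999] w 0.999 F [1.6 0.6 0.6]
to [551.2, -281.4, 87.5] tool delta mm [ 0.6 -0.4 -0.9]
```

Grasp the canister and lift it.

jog_arm:
  deltas:
    - [[0,0,0],0,0.02]
    - [[0,0,0],0,0.02]
    - [[0,0,0],0,0.02]
    - [[0,0,0],0,0.02]
    - [[0,0,0],0,0.02]
    - [[0,0,0],0,0.02]
    - [[0,0,0],0,0.02]
    - [[0,0,0],0,0.02]

```text
time_s: 31.6
ee_pos: [551.9, -282.8, 88.0]
eef_rot: [-3.01, -0.845, 0.055]
ft_force: [0.1, 0.5, -0.1]
width: 0.688
```

```bash
python3 d.py 551.2 -281.4 87.5
```

```text
t 31.6 p [ 551.9 -282.8   88. ] yaw 31.38 tilt z [-0.038  0.004 -0.999] w 0.688 F [ 0.1  0.5 -0.1]
to [551.2, -281.4, 87.5] tool delta mm [ 0.1 -1.5  0.5]
```

jog_arm:
  deltas:
    - [[0,0,-0.003],0,0.02]
    - [[0,0,-0.008],0,0.02]
    - [[0,0,-0.014],0,0.02]
    - [[0,0,-0.014],0,0.02]
    - [[0,0,-0.01],0,0.02]
    - [[0,0,-0.005],0,0.02]
    - [[0,0,0],0,0.02]
    - [[0,0,0],0,0.02]

```text
time_s: 32.4
ee_pos: [552.2, -281.5, 144.4]
eef_rot: [-3.006, -0.844, 0.06]
ft_force: [-0.5, 0.3, -5.1]
width: 0.687
```

```bash
python3 d.py 570.7 -77.3 140
```

```text
t 32.4 p [ 552.2 -281.5  144.4] yaw 31.38 tilt z [-0.042  0.008 -0.999] w 0.687 F [-0.5  0.3 -5.1]
to [570.7, -77.3, 140.0] tool delta mm [ 122.3 -164.6    5.2]
```

jog_arm:
  deltas:
    - [[0.01,-0.014,0],0,0.02]
    - [[0.018,-0.025,0],0,0.02]
    - [[0.022,-0.03,0],0,0.02]
    - [[0.022,-0.03,0],0,0.02]
    - [[0.022,-0.028,0],0,0.02]
    - [[0.015,-0.02,0],0,0.02]
    - [[0.008,-0.011,0],0,0.02]
    - [[0,0,0],0,0.02]

```text
time_s: 33.2
ee_pos: [566.5, -73.4, 140.6]
eef_rot: [-2.999, -0.839, 0.07]
ft_force: [-0.2, 0.1, -4.2]
width: 0.685
```

```bash
python3 d.py 571.4 -78.7 140
```

```text
t 33.2 p [566.5 -73.4 140.6] yaw 31.3 tilt z [-0.05   0.013 -0.999] w 0.685 F [-0.2  0.1 -4.2]
to [571.4, -78.7, 140.0] tool delta mm [1.5 7.1 0.3]
```

jog_arm:
  deltas:
    - [[0.001,0.003,0.003],0,0.02]
    - [[0.001,0.003,0.008],0,0.02]
    - [[0,0.001,0.01],0,0.02]
    - [[0,0,0.01],0,0.02]
    - [[0,0,0.008],0,0.02]
    - [[0,0,0.005],0,0.02]
    - [[0,0,0],0,0.02]
    - [[0,0,0],0,0.02]

```text
time_s: 34.0
ee_pos: [568.2, -83.4, 90.0]
eef_rot: [-3.002, -0.83, 0.076]
ft_force: [-0.5, 0.7, -4.1]
width: 0.689
```

```bash
python3 d.py 571.4 -78.7 80
```

```text
t 34.0 p [568.2 -83.4  90. ] yaw 30.95 tilt z [-0.054  0.012 -0.998] w 0.689 F [-0.5  0.7 -4.1]
to [571.4, -78.7, 80.0] tool delta mm [ 5.5 -2.   9.8]
```

jog_arm:
  deltas:
    - [[0.003,-0.001,0.002],0,0.02]
    - [[0.003,-0.001,0.003],0,0.02]
    - [[0,0,0.002],0,0.02]
    - [[0,0,0.001],0,0.02]
    - [[0,0,0],0,0.02]
    - [[0,0,0],0,0.02]
    - [[0,0,0],0,0.02]
    - [[0,0,0],0,0.02]

```text
time_s: 34.8
ee_pos: [573.8, -77.8, 83.0]
eef_rot: [-3.003, -0.832, 0.071]
ft_force: [0.2, -1.1, -5.6]
width: 0.686
```

```bash
python3 d.py 572 -78.7 80
```

```text
t 34.8 p [573.8 -77.8  83. ] yaw 31.0 tilt z [-0.05   0.011 -0.999] w 0.686 F [ 0.2 -1.1 -5.6]
to [572.0, -78.7, 80.0] tool delta mm [-1.9 -0.1  3.1]
```

jog_arm:
  deltas:
    - [[-0.001,0,0.001],0,0.02]
    - [[0,0,0.001],0,0.02]
    - [[0,0,0.001],0,0.02]
    - [[0,0,0.001],0,0.02]
    - [[0,0,0],0,0.02]
    - [[0,0,0],0,0.02]
    - [[0,0,0],0,0.02]
    - [[0,0,0],0,0.02]

```text
time_s: 35.6
ee_pos: [573.5, -78.7, 80.3]
eef_rot: [-3.004, -0.832, 0.068]
ft_force: [-0.4, -0.6, -2.5]
width: 0.684
```

```bash
python3 d.py 572 -78.7 80
```

```text
t 35.6 p [573.5 -78.7  80.3] yaw 30.99 tilt z [-0.049  0.011 -0.999] w 0.684 F [-0.4 -0.6 -2.5]
to [572.0, -78.7, 80.0] tool delta mm [-1.3 -0.7  0.4]
```

jog_arm:
  deltas:
    - [[0,0,0.001],0,0.02]
    - [[0,0,0.001],0,0.02]
    - [[0,0,0],0,0.02]
    - [[0,0,0],0,0.07]
    - [[0,0,0],0,0.0854]
    - [[0,0,0],0,0.0854]
    - [[0,0,0],0,0.0854]
    - [[0,0,0],0,0.0854]

```text
time_s: 36.4
ee_pos: [576.0, -79.5, 81.0]
eef_rot: [-3.008, -0.833, 0.061]
ft_force: [-0.1, -0.7, -0.0]
width: 1.003
```

jog_arm:
  deltas:
    - [[0,0,-0.01],0,0.0854]
    - [[0,0,-0.02],0,0.0854]
    - [[0,0,-0.03],0,0.0854]
    - [[0,0,-0.03],0,0.0854]
    - [[0,0,-0.02],0,0.0854]
    - [[0,0,0],0,0.0854]
    - [[0,0,0],0,0.0854]
    - [[0,0,0],0,0.0854]

```text
time_s: 37.2
ee_pos: [580.7, -80.5, 197.0]
eef_rot: [-3.008, -0.833, 0.06]
ft_force: [0.2, -1.0, -0.8]
width: 0.999
```

```bash
python3 d.py 456.6 -285.1 190; python3 - <<'E'
from workcell import *
from h import *
for n in("top","side"):
    c=camera(n);np.savez(f"{n}12.npz",**c);cv2.imwrite(f"pics/{n}12.png",c["pixels"])
    A=cloud(c)
    for nm,q,z in(("can",(570,-78),118),("mill",(456,-285),116)):
        p=A[band(A,q,45,z,152)];print(n,nm,len(p),circ(p[:,:2]) if len(p) else 0)
E
```

```text
t 37.2 p [580.7 -80.5 197. ] yaw 30.98 tilt z [-0.042  0.009 -0.999] w 0.999 F [ 0.2 -1.  -0.8]
to [456.6, -285.1, 190.0] tool delta mm [-211.4  111.9   10.5]
top can 233 ((570.8547973632812, -78.65325927734375), 29.049657821655273)
top mill 255 ((453.0017395019531, -286.4918518066406), 23.192899703979492)
side can 211 ((572.7643432617188, -78.63862609863281), 36.4597053527832)
side mill 161 ((454.179443359375, -280.984375), 22.64328956604004)
```

View pics/side12.png

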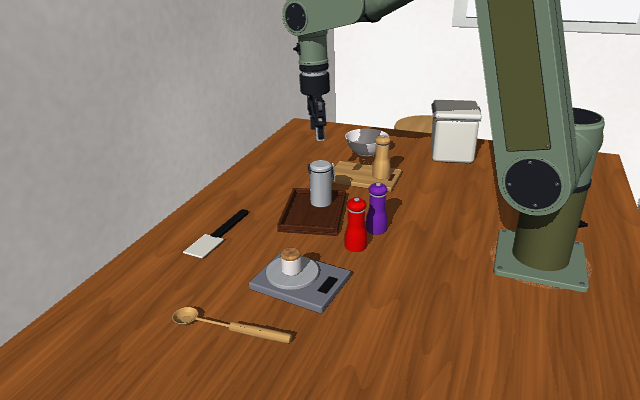

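The canister is back in the tray at side pixel (321,185), about 1–2 mm from where it started. Now the mill, at side pixel (382,158).

jog_arm:
  deltas:
    - [[-0.015,0.008,0],0,0.0854]
    - [[-0.03,0.016,0],0,0.0854]
    - [[-0.04,0.021,0],0,0.0854]
    - [[-0.04,0.021,0],0,0.0854]
    - [[-0.04,0.021,0],0,0.0854]
    - [[-0.03,0.016,0],0,0.0854]
    - [[-0.01,0.006,0],0,0.0854]
    - [[0,0,0],0,0.0854]

```text
time_s: 38.1
ee_pos: [447.4, -288.2, 191.1]
eef_rot: [-2.997, -0.832, 0.084]
ft_force: [-0.5, 0.2, 0.8]
width: 1.0
```

```bash
python3 d.py 456.6 -285.1 155
```

```text
t 38.1 p [ 447.4 -288.2  191.1] yaw 31.08 tilt z [-0.06   0.015 -0.998] w 1.0 F [-0.5  0.2  0.8]
to [456.6, -285.1, 155.0] tool delta mm [11.   3.6 35.6]
```

jog_arm:
  deltas:
    - [[0.005,0.001,0.003],0,0.0854]
    - [[0.005,0.001,0.006],0,0.0854]
    - [[0.001,0,0.01],0,0.0854]
    - [[0,0,0.01],0,0.0854]
    - [[0,0,0.006],0,0.0854]
    - [[0,0,0],0,0.0854]
    - [[0,0,0],0,0.0854]
    - [[0,0,0],0,0.0854]

```text
time_s: 38.9
ee_pos: [457.8, -276.9, 149.6]
eef_rot: [-2.988, -0.842, 0.087]
ft_force: [0.3, -0.9, 0.1]
width: 1.0
```

```bash
python3 d.py 456.6 -285.1 88
```

```text
t 38.9 p [ 457.8 -276.9  149.6] yaw 31.55 tilt z [-0.064  0.02  -0.998] w 1.0 F [ 0.3 -0.9  0.1]
to [456.6, -285.1, 88.0] tool delta mm [-2.6  9.4 61.3]
```

jog_arm:
  deltas:
    - [[-0.001,0.003,0.003],0,0.0854]
    - [[-0.001,0.003,0.006],0,0.0854]
    - [[-0.001,0.002,0.008],0,0.0854]
    - [[0,0,0.008],0,0.0854]
    - [[0,0,0.006],0,0.0854]
    - [[0,0,0],0,0.0854]
    - [[0,0,0],0,0.0854]
    - [[0,0,0],0,0.0854]

```text
time_s: 39.7
ee_pos: [457.4, -286.3, 116.0]
eef_rot: [-2.989, -0.841, 0.086]
ft_force: [0.2, 0.0, 0.0]
width: 1.002
```

```bash
python3 d.py 455.4 -284.7 88
```

```text
t 39.7 p [ 457.4 -286.3  116. ] yaw 31.47 tilt z [-0.063  0.019 -0.998] w 1.002 F [0.2 0.  0. ]
to [455.4, -284.7, 88.0] tool delta mm [ 0.3 -1.  28.1]
```

jog_arm:
  deltas:
    - [[0,-0.001,0.003],0,0.0854]
    - [[0,0,0.006],0,0.0854]
    - [[0,0,0.008],0,0.0854]
    - [[0,0,0.007],0,0.0854]
    - [[0,0,0.003],0,0.0854]
    - [[0,0,0],0,0.0854]
    - [[0,0,0],0,0.0854]
    - [[0,0,0],0,0.0854]

```text
time_s: 40.5
ee_pos: [455.2, -284.7, 87.0]
eef_rot: [-2.989, -0.841, 0.085]
ft_force: [0.0, 0.0, 0.4]
width: 0.999
```

```bash
python3 d.py 455.4 -284.7 88;python3 - <<'E'
from workcell import *
from h import *
O=[]
for n in("top","side"):
    c=camera(n);np.savez(f"{n}13.npz",**c)
    y,x=(225,426) if n=="top" else (150,375)
    O.append(cv2.resize(c["pixels"][y-40:y+40,x-40:x+40],(400,400),interpolation=cv2.INTER_CUBIC))
cv2.imwrite("pics/k.png",np.hstack(O))
E
```

```text
t 40.5 p [ 455.2 -284.7   87. ] yaw 31.49 tilt z [-0.062  0.019 -0.998] w 0.999 F [0.  0.  0.4]
to [455.4, -284.7, 88.0] tool delta mm [ 0.1  0.  -1. ]
```

View pics/k.png

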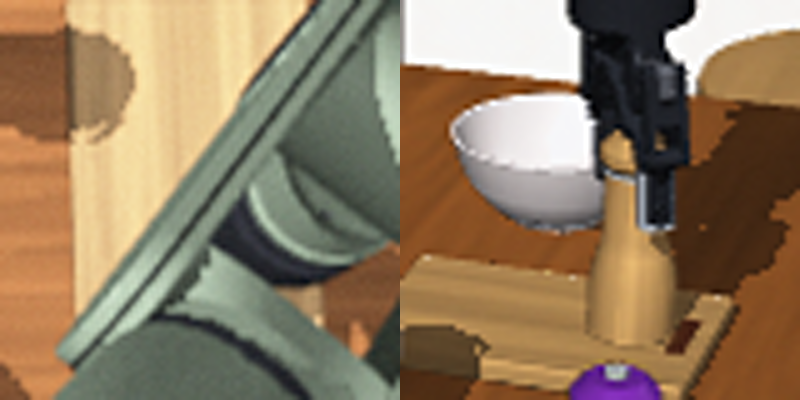

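Aligned, so I'll grip and lift.

jog_arm:
  deltas:
    - [[0,0,0],0,0.02]
    - [[0,0,0],0,0.02]
    - [[0,0,0],0,0.02]
    - [[0,0,0],0,0.02]
    - [[0,0,0],0,0.02]
    - [[0,0,0],0,0.02]
    - [[0,0,0],0,0.02]
    - [[0,0,0],0,0.02]

```text
time_s: 41.4
ee_pos: [456.5, -285.9, 88.4]
eef_rot: [-2.993, -0.842, 0.082]
ft_force: [-0.3, -1.4, -0.7]
width: 0.48
```

```bash
python3 d.py 455.4 -284.7 88
```

```text
t 41.4 p [ 456.5 -285.9   88.4] yaw 31.48 tilt z [-0.059  0.016 -0.998] w 0.48 F [-0.3 -1.4 -0.7]
to [455.4, -284.7, 88.0] tool delta mm [-0.3 -1.6  0.5]
```

jog_arm:
  deltas:
    - [[0,0,-0.003],0,0.02]
    - [[0,0,-0.008],0,0.02]
    - [[0,0,-0.014],0,0.02]
    - [[0,0,-0.016],0,0.02]
    - [[0,0,-0.014],0,0.02]
    - [[0,0,-0.006],0,0.02]
    - [[0,0,0],0,0.02]
    - [[0,0,0],0,0.02]

```text
time_s: 42.2
ee_pos: [458.2, -284.5, 152.3]
eef_rot: [-2.986, -0.841, 0.087]
ft_force: [-0.1, 0.0, -3.0]
width: 0.481
```

```bash
python3 d.py 548 29 150
```

```text
t 42.2 p [ 458.2 -284.5  152.3] yaw 31.5 tilt z [-0.064  0.021 -0.998] w 0.481 F [-0.1  0.  -3. ]
to [548.0, 29.0, 150.0] tool delta mm [ 240.2 -220.5    3.3]
```

jog_arm:
  deltas:
    - [[0,0,-0.005],0,0.02]
    - [[0,0,-0.012],0,0.02]
    - [[0,0,-0.016],0,0.02]
    - [[0,0,-0.016],0,0.02]
    - [[0,0,-0.014],0,0.02]
    - [[0,0,-0.007],0,0.02]
    - [[0,0,-0.003],0,0.02]
    - [[0,0,0],0,0.02]

```text
time_s: 43.0
ee_pos: [461.5, -284.8, 227.6]
eef_rot: [-2.981, -0.839, 0.093]
ft_force: [-0.7, -0.2, -3.5]
width: 0.477
```

```bash
python3 d.py 549.6 27.4 225
```

```text
t 43.0 p [ 461.5 -284.8  227.6] yaw 31.51 tilt z [-0.069  0.026 -0.997] w 0.477 F [-0.7 -0.2 -3.5]
to [549.6, 27.4, 225.0] tool delta mm [ 238.1 -220.3    4.6]
```

jog_arm:
  deltas:
    - [[0.012,-0.011,0],0,0.02]
    - [[0.022,-0.02,0],0,0.02]
    - [[0.03,-0.028,0],0,0.02]
    - [[0.03,-0.028,0],0,0.02]
    - [[0.03,-0.028,0],0,0.02]
    - [[0.03,-0.028,0],0,0.02]
    - [[0.026,-0.024,0],0,0.02]
    - [[0.02,-0.018,0],0,0.02]

```text
time_s: 43.8
ee_pos: [534.0, -8.6, 222.8]
eef_rot: [-2.973, -0.825, 0.106]
ft_force: [-0.1, 0.6, -2.9]
width: 0.48
```

```bash
python3 d.py 549.6 27.4 225
```

```text
t 43.8 p [534.   -8.6 222.8] yaw 31.13 tilt z [-0.081  0.034 -0.996] w 0.48 F [-0.1  0.6 -2.9]
to [549.6, 27.4, 225.0] tool delta mm [ 31.8 -23.   -2.2]
```

jog_arm:
  deltas:
    - [[0.008,-0.006,0],0,0.02]
    - [[0.01,-0.008,0],0,0.02]
    - [[0.008,-0.006,0],0,0.02]
    - [[0.003,-0.002,0.004],0,0.02]
    - [[0,0,0.008],0,0.02]
    - [[0,0,0.01],0,0.02]
    - [[0,0,0.01],0,0.02]
    - [[0,0,0.008],0,0.02]

```text
time_s: 44.6
ee_pos: [542.6, 31.3, 177.6]
eef_rot: [-2.97, -0.828, 0.113]
ft_force: [0.1, 0.4, -2.5]
width: 0.477
```

```bash
python3 d.py 549.6 27.4 100;python3 - <<'E'
from workcell import *
from h import *
O=[]
for n in("top","side"):
    c=camera(n);np.savez(f"{n}14.npz",**c)
    y,x=(200,330) if n=="top" else (170,316)
    O.append(cv2.resize(c["pixels"][y-50:y+50,x-50:x+50],(400,400),interpolation=cv2.INTER_CUBIC))
cv2.imwrite("pics/l.png",np.hstack(O))
E
```

```text
t 44.6 p [542.6  31.3 177.6] yaw 31.27 tilt z [-0.086  0.034 -0.996] w 0.477 F [ 0.1  0.4 -2.5]
to [549.6, 27.4, 100.0] tool delta mm [ 8.3 12.6 76.5]
```

View pics/l.png

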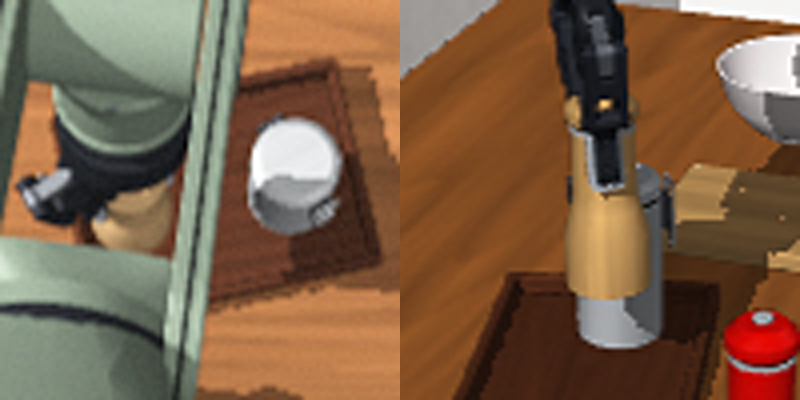

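jog_arm:
  deltas:
    - [[0.003,0.004,0.004],0,0.02]
    - [[0.003,0.004,0.008],0,0.02]
    - [[0.002,0.003,0.01],0,0.02]
    - [[0.001,0.001,0.01],0,0.02]
    - [[0,0,0.01],0,0.02]
    - [[0,0,0.008],0,0.02]
    - [[0,0,0.004],0,0.02]
    - [[0,0,0],0,0.02]

```text
time_s: 45.5
ee_pos: [551.8, 26.8, 116.4]
eef_rot: [-2.969, -0.827, 0.117]
ft_force: [-0.3, -0.4, -2.8]
width: 0.477
```

```bash
python3 d.py 551.8 26 80
```

```text
t 45.5 p [551.8  26.8 116.4] yaw 31.24 tilt z [-0.089  0.035 -0.995] w 0.477 F [-0.3 -0.4 -2.8]
to [551.8, 26.0, 80.0] tool delta mm [ 1.7  3.4 36.2]
```

jog_arm:
  deltas:
    - [[0.001,0.002,0.004],0,0.02]
    - [[0.001,0.001,0.007],0,0.02]
    - [[0,0,0.008],0,0.02]
    - [[0,0,0.007],0,0.02]
    - [[0,0,0.003],0,0.02]
    - [[0,0,0],0,0.02]
    - [[0,0,0],0,0.02]
    - [[0,0,0],0,0.02]

```text
time_s: 46.3
ee_pos: [553.4, 26.3, 85.6]
eef_rot: [-2.97, -0.827, 0.115]
ft_force: [-0.3, -0.1, -3.8]
width: 0.477
```

```bash
python3 d.py 551.8 26 80;python3 - <<'E'
from workcell import *
from h import *
from scipy.optimize import least_squares
O=[]
c0=dict(np.load("side0.npz"))
c=camera("side");np.savez(f"side15.npz",**c)
for k in(c0,c):
    A=cloud(k);hs=cv2.cvtColor(k["pixels"],cv2.COLOR_BGR2HSV)
    m=band(A,(548,28),40,16,60)&(hs[...,1]>60)&(hs[...,2]>120);p=A[m]
    for z0,z1 in((18,35),(35,55)):
        q=p[(p[:,2]>z0)&(p[:,2]<z1)];r=least_squares(lambda t:np.hypot(q[:,0]-t[0],q[:,1]-t[1])-26,(548,28),loss="soft_l1");print(z0,len(q),r.x.round(1),np.std(r.fun).round(1))
    O.append(cv2.resize(k["pixels"][150:250,266:366],(400,400),interpolation=cv2.INTER_CUBIC))
cv2.imwrite("pics/m.png",np.hstack(O))
E
```

```text
t 46.3 p [553.4  26.3  85.6] yaw 31.25 tilt z [-0.087  0.034 -0.996] w 0.477 F [-0.3 -0.1 -3.8]
to [551.8, 26.0, 80.0] tool delta mm [-1.2 -0.1  5.7]
18 100 [549.8  25.6] 1.8
35 140 [549.8  24.4] 2.3
18 108 [551.5  27.3] 2.2
35 135 [551.6  26.4] 2.0
```

View pics/m.png

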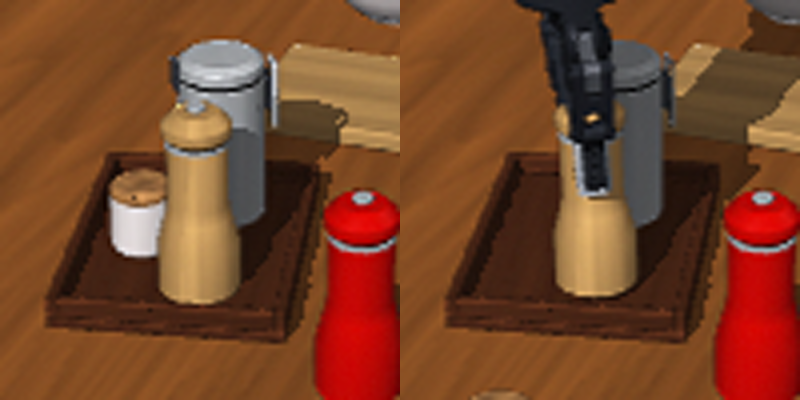

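jog_arm:
  deltas:
    - [[-0.001,0,0.002],0,0.02]
    - [[0,0,0.002],0,0.02]
    - [[0,0,0.001],0,0.02]
    - [[0,0,0.001],0,0.02]
    - [[0,0,0],0,0.02]
    - [[0,0,0],0,0.02]
    - [[0,0,0],0,0.02]
    - [[0,0,0],0,0.02]

```text
time_s: 47.15
ee_pos: [553.4, 25.8, 81.1]
eef_rot: [-2.971, -0.828, 0.11]
ft_force: [-0.0, 0.4, -0.9]
width: 0.475
```

```bash
python3 d.py 551.8 26 80
```

```text
t 47.15 p [553.4  25.8  81.1] yaw 31.24 tilt z [-0.083  0.034 -0.996] w 0.475 F [-0.   0.4 -0.9]
to [551.8, 26.0, 80.0] tool delta mm [-1.2 -0.9  1.2]
```

jog_arm:
  deltas:
    - [[0,0,0.001],0,0.02]
    - [[0,0,0],0,0.02]
    - [[0,0,0],0,0.05]
    - [[0,0,0],0,0.07]
    - [[0,0,0],0,0.0854]
    - [[0,0,0],0,0.0854]
    - [[0,0,0],0,0.0854]
    - [[0,0,0],0,0.0854]

```text
time_s: 47.95
ee_pos: [555.0, 25.7, 81.8]
eef_rot: [-2.973, -0.828, 0.104]
ft_force: [-0.5, 0.1, 0.8]
width: 0.999
```

jog_arm:
  deltas:
    - [[0,0,-0.01],0,0.0854]
    - [[0,0,-0.02],0,0.0854]
    - [[0,0,-0.03],0,0.0854]
    - [[0,0,-0.03],0,0.0854]
    - [[0,0,-0.02],0,0.0854]
    - [[0,0,-0.01],0,0.0854]
    - [[0,0,0],0,0.0854]
    - [[0,0,0],0,0.0854]

```text
time_s: 48.75
ee_pos: [564.6, 21.4, 208.5]
eef_rot: [-2.973, -0.828, 0.104]
ft_force: [0.0, 0.1, 0.0]
width: 0.999
```

```bash
python3 d.py 450 -250 230
```

```text
t 48.75 p [564.6  21.4 208.5] yaw 31.23 tilt z [-0.079  0.034 -0.996] w 0.999 F [0.  0.1 0. ]
to [450.0, -250.0, 230.0] tool delta mm [-239.5  171.6  -21.4]
```

Next I'll move the arm aside for an unobstructed check. At z of about 210 it clears everything.

jog_arm:
  deltas:
    - [[-0.015,0.011,-0.005],0,0.0854]
    - [[-0.03,0.022,-0.005],0,0.0854]
    - [[-0.04,0.028,-0.005],0,0.0854]
    - [[-0.04,0.028,-0.005],0,0.0854]
    - [[-0.04,0.028,0],0,0.0854]
    - [[-0.03,0.022,0],0,0.0854]
    - [[-0.01,0.01,0],0,0.0854]
    - [[0,0,0],0,0.0854]

```text
time_s: 49.55
ee_pos: [458.9, -216.5, 216.7]
eef_rot: [-2.957, -0.831, 0.128]
ft_force: [0.1, 0.9, 0.3]
width: 1.005
```

```bash
python3 d.py; python3 - <<'E'
from workcell import *
from h import *
for n in("top","side"):
    c=camera(n);np.savez(f"{n}16.npz",**c);cv2.imwrite(f"pics/{n}16.png",c["pixels"])
    A=cloud(c);B=cloud(dict(np.load(n+"0.npz")))
    for nm,q,r,z,z1 in(("can",(569,-78),45,118,140),("mill",(546,27),40,110,145),("pot",(505,275),33,72,90),("plate",(505,274),64,27,36)):
        o=[]
        for k in(B,A):
            p=k[band(k,q,r,z,z1)];o.append((len(p),np.round(circ(p[:,:2])[0],1).tolist(),p[:,2].max().round(1)) if len(p) else 0)
        print(n,nm,o)
E
```

```text
t 49.55 p [ 458.9 -216.5  216.7] yaw 31.56 tilt z [-0.098  0.042 -0.994] w 1.005 F [0.1 0.9 0.3]
top can [(403, [566.2, -79.5], np.float64(135.6)), (404, [568.2, -78.4], np.float64(135.7))]
top mill [(227, [545.5, 24.6], np.float64(142.8)), (233, [546.9, 27.1], np.float64(141.1))]
top pot [0, (187, [503.8, 274.9], np.float64(82.0))]
top plate [(916, [503.7, 272.4], np.float64(36.0)), (734, [503.6, 272.1], np.float64(35.7))]
side can [(210, [571.6, -77.6], np.float64(131.2)), (215, [572.0, -77.6], np.float64(130.8))]
side mill [(221, [548.0, 28.7], np.float64(141.1)), (215, [549.5, 31.6], np.float64(140.1))]
side pot [0, (207, [506.8, 278.1], np.float64(82.2))]
side plate [(1297, [507.7, 274.0], np.float64(33.4)), (952, [506.4, 274.4], np.float64(35.9))]
```

View pics/top16.png

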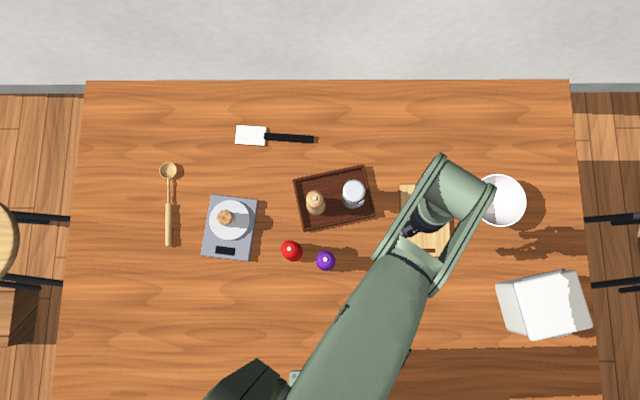

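View pics/side16.png

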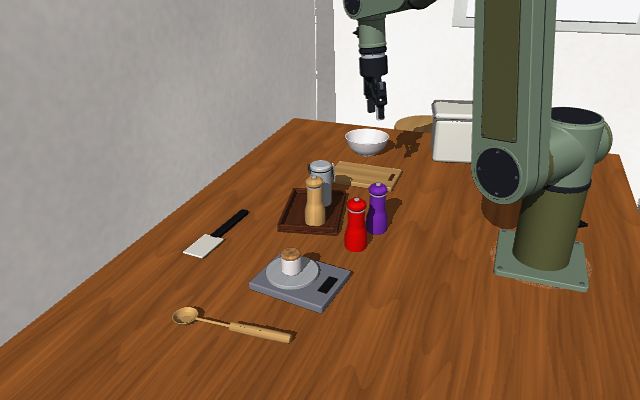

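Both views show the canister and mill upright in the tray, within about 3 mm of where they started, and the pot about 3 mm off the plate's centre. The bowl, spoon and scraper haven't moved, and the arm is clear of everything.

```bash
python3 -c "
from workcell import *
print(hand_in())"
```

```text
the job is handed in; nothing more can be done
None
```

I moved the canister and then the mill onto the chopping board, set the salt pot on the scale's plate, and then put the canister and mill back in the tray. The job was handed in at about 50 s; `hand_in()` gives no verdict, so the result rests on my own checks.

Last camera checks, comparing the start and end pictures:

| Object | Top camera | Side camera |
|---|---|---|
| Canister, distance from its start | about 2.3 mm | about 0.4 mm |
| Mill, distance from its start | about 2.9 mm | about 3.3 mm |
| Pot, distance from the plate's centre | about 3 mm | about 4 mm |

- **Upright and at rest:** all three looked upright in both pictures. I had let go of each, and the wrist force was near zero with the arm clear.
- **Bystanders:** the bowl, spoon, scraper and the look-alike mills looked unmoved in the pictures; I did not measure them.
- **Disagreements:** the two cameras differ by about 3–4 mm in absolute position, so I compared each camera only with itself. The tool also drifted to about 0.1 rad of tilt by the end. When I let go of the mill the tool was leaning about 0.09 rad, but the mill settled upright.

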